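# Build up the heating block on the hotplate

### The job

Build up the heating block on the hotplate, one part at a time from the bottom: stand the widest aluminium cup in the middle of the round plate, nest the middle cup in it, then the narrow sleeve in that, and last stand the capped vial in the sleeve. Each part must be fully down and upright before the next one follows, and all must be let go at the end. Leave the beaker, the jar and the crucible standing where they are.

Things in the scene. Friction and masses are not known exactly. Their poses are not given: they have to be found in the camera images.
- hotplate: Fixed slim hotplate: grey housing 150 mm wide, 200 mm deep, top at 51 mm, two black knobs on its front; on it a round white ceramic plate 128 mm across, its upper face 65 mm above the bench. Origin: on the bench under the plate's centre, z up; housing from -120 (knobs) to +80 mm in its x. Left or right of the loose things; a white digital balance with square steel pan is on the other side.
- carrier: The widest of three dull grey aluminium cups of the heating block, open at the top: 66 mm outside diameter, 40 mm high; bore 52 mm across and 32 mm deep (its floor is 8 mm above the underside, wall 7 mm). 185 g. Loose, stands upright on the bench at the start; round, so its yaw means nothing. Origin: centre of its underside, z up.
- insert: The middle aluminium cup, open at the top: 46 mm outside diameter, 62 mm high; bore 34 mm across and 34 mm deep (its floor is 28 mm above the underside, wall 6 mm). About 195 g. In the carrier it has 3 mm play all round and stands 30 mm proud of it. Loose, stands upright on the bench at the start; round, so its yaw means nothing. Origin: centre of its underside, z up.
- sleeve: The narrowest aluminium cup, a slender sleeve open at the top: 28 mm outside diameter, 64 mm high; bore 22 mm across and 32 mm deep (its floor is 32 mm above the underside, wall 3 mm). 75 g. In the insert it has 3 mm play all round and stands 30 mm proud of it. Loose, stands upright on the bench at the start; round, so its yaw means nothing. Origin: centre of its underside, z up.
- vial: Slim amber glass vial with a black screw cap: 16 mm diameter (cap the same), 62 mm high with the cap, which is the top 16 mm. About 25 g. In the sleeve it has 3 mm play all round and stands 30 mm proud of it. Loose, stands upright on the bench at the start; round, so its yaw means nothing. Origin: centre of its underside, z up.
- beaker: Bystander: small clear glass beaker, 44 mm across, 55 mm high, loose, upright on the bench among the parts. Origin: centre of its underside, z up.
- jar: Bystander: small white plastic jar with a white lid and a paper label, 44 mm across, 48 mm high, loose, upright on the bench among the parts. Origin: centre of its underside, z up.
- crucible: Bystander: white porcelain crucible, 42 mm across at the rim and 24 mm at the foot, 34 mm high, open, loose, upright on the bench among the parts. Origin: centre of its underside, z up.
Things that resemble listed ones, but are neither listed nor needed, are in the scene too. What is shaped like the sleeve but orange or yellow is not meant.

How it is judged:
On the way, in this order (a step that is already met when the one before it is completed fails the run):
1. the wide carrier stands on the round plate of the hotplate, released (horizontal distance between carrier and hotplate below 0.015 m and z of carrier in the frame of hotplate between 0.061 and 0.069 m and angle between carrier's own z axis and vertical below 0.08 rad and contact force between carrier and the fingers below 0.1 N), for 0.2 s.
2. the insert is fully down in the carrier, released (horizontal distance between insert and carrier below 0.006 m and z of insert in the frame of carrier between 0.004 and 0.012 m and angle between insert's own z axis and vertical below 0.08 rad and contact force between insert and the fingers below 0.1 N), for 0.2 s.
3. the sleeve is fully down in the insert, released (horizontal distance between sleeve and insert below 0.006 m and z of sleeve in the frame of insert between 0.024 and 0.032 m and angle between sleeve's own z axis and vertical below 0.08 rad and contact force between sleeve and the fingers below 0.1 N), for 0.2 s.
4. the vial stands on the floor of the sleeve, released (horizontal distance between vial and sleeve below 0.006 m and z of vial in the frame of sleeve between 0.028 and 0.036 m and angle between vial's own z axis and vertical below 0.08 rad and contact force between vial and the fingers below 0.1 N), for 0.2 s.
At the end, for the whole second after the job is handed in: Released and at rest: carrier on the round plate within 15 mm of its centre; insert on the carrier's floor, sleeve on the insert's, vial on the sleeve's, each within 4 mm of full depth and 6 mm of the holding part's axis; all within 0.08 rad of upright (all of step 1 and all of step 2 and all of step 3 and all of step 4 and linear speed of each of carrier, insert, sleeve, vial below 0.02 m/s); the robot touches nothing.
It fails at once if the beaker is shifted by more than 30 mm or tipped (distance of beaker from where it was at the start of the episode above 0.03 m or angle between beaker's own z axis and vertical above 0.4 rad).
It fails at once if the jar is shifted by more than 30 mm or tipped (distance of jar from where it was at the start of the episode above 0.03 m or angle between jar's own z axis and vertical above 0.4 rad).
It fails at once if the crucible is shifted by more than 30 mm or tipped (distance of crucible from where it was at the start of the episode above 0.03 m or angle between crucible's own z axis and vertical above 0.4 rad).
It also fails if it takes over 128 s, if anything falls off the work surface, if the arm or the gripper's body presses on something with over 40 N, if the wrist force passes 120 N, or if a joint passes its speed limit or range.

### The arm

A 6-joint arm with a two-finger parallel gripper is mounted at the origin on the work surface. World frame = base frame: x ahead of the robot, y to its left, z up, the work surface at z = 0. Lengths are in m, angles in rad, forces in N, time in s.
With the tool pointing down it reaches from about 0.375 to 0.9 m from the base axis. Payload 3.1 kg.
Tool frame: the origin (TCP) lies midway between the tips of the shut fingers; the grasp point (between the pads) lies 19 mm behind it (manip.grasp_offset is the distance from the TCP to the grasp point, in m); z points along the fingers, y is the line along which they close (so a half turn about z gives the same grasp; the last joint's range is limited). The gripper opens to 85 mm and grips with 20 to 120 N. Pads are 22 mm wide; open, the fingers measure 114 mm over their backs; the gripper's body (76 mm by 85 mm) begins 54 mm behind the grasp point. The pads swing forward as they close: fully open they stand 13 mm farther back than shut.
Start: joints at [1.091, 0.527, 1.433, -0, 1.181, -0.178], TCP at [0.185, 0.597, 0.198] pointing down, gripper open.
Joint ranges: [-3.08, 3.08], [-0.75, 2.2], [0.22, 2.44], [-1.43, 4.57], [0, 2.65], [-2.85, 2.85]. Speed limits (rad/s): [2.79, 2.79, 3.14, 3.14, 3.14, 3.14].

### API

Orientations are given as a unit quaternion [x, y, z, w].
In Python, from station import sensors, cams, order, manip gives the robot as it stands.
- The arm moves only by the tool move_arm, never from a script. Its argument "targets" is a list of rows, each an object of numbers: "dx", "dy", "dz": the shift along the world's x, y, z normalised to -1 to 1, where 1 is 25 mm; "rx", "ry", "rz": the turn, a rotation vector about the world's x, y, z normalised to -1 to 1, where 1 is 30 degrees. A call has exactly 10 rows; each row shifts and turns the commanded pose from where the row before left it; what a row does not reach is not made up. A row lasts 1/8 s, in which the tool goes at most 62.5 mm and 10.7 degrees, less where a joint would pass 70% of its speed; a pose out of reach is approached as far as the arm can. A call with a number of a shift or a turn outside -1 to 1 is refused whole. A call with a gripper value outside its range is refused whole. "claw" is the opening in per cent of the stroke, from 0 (shut) to 100 (fully open), set as the call begins (left out, the last holds). The fingers move at their own pace and stop on an object; "newtons" is the grip in N (left out, the last holds). Time passes only in rows, so rows that do not move let the fingers close, or fill a call up. It gives the time, the measured TCP pose, the force, the opening and the grip force at its end, in the units of the state.
- sensors.sense(): the state, without advancing time (a new reading comes with each control period).
- cams.snapshot(name): name is "side" or "top"; returns the picture (384x512x3 uint8, red, green, blue); there is no depth.
- cams.camera_model(name): a dict with "fx", "fy", "cx", "cy" (pixels), "extrinsics" (4x4, takes a point from world to camera coordinates). Camera axes: x right, y down, z forward; pixel columns grow to the right and rows downward; lengths in m; the calibration is good to about 2 mm. A picture is of the moment at which its call begins. camera_model takes no time and is no camera call.
- order.sign_off(): hands the job in; it is judged then, once.
The state is a dict: "t": time; "q": joint angles; "qd": joint speeds; "tau": joint torques, N m; "tcp_pos": TCP position; "tool_rot": TCP orientation; "force": force on the tool from outside, world axes, zero at the start; "ft_torque": the same for the moment, N m; "finger_gap": opening from 0.0 (shut) to 1.0 (fully open); "gripper_force": force on a finger pad.
Only numpy, scipy, OpenCV 4.12 (cv2) and the standard library are available. Lean on these libraries where they do the work, as an engineer would, in place of code of your own. Each camera call takes 0.05 s, during which the arm holds its last target. There are 200 camera calls.

## Working session

There is one attempt and no reset: what is moved stays moved. The work goes in short steps, Python scripts to look and compute and a tool call to move; the robot and the scene stay as the last step left them, time stands still between calls to the robot, and variables do not carry over. Pictures are saved under pics/ and viewed, at most 14 in all, crops included, and the job is handed in when it is done.

Besides the shell and the picture viewer there is one more tool, called after ">>>" as name([rows], argument=value, ...), one row to a line, values as JSON. move_arm: Moves the arm, as the interface text tells. Scaled input: -1 to 1 covers 25 mm each way for a shift and 30 degrees each way for a turn. Its arguments: {"type":"object","properties":{"targets":{"type":"array"},"claw":{"type":"number"},"newtons":{"type":"number"}},"required":["targets"]}

```bash
mkdir -p pics; cat > h.py <<'E'
import numpy as np, cv2
from station import sensors, cams, order, manip
def snap(n,f):
    im=cams.snapshot(n); cv2.imwrite(f,im[:,:,::-1]); return im
def crop(im,f,u0,v0,u1,v1,s):
    cv2.imwrite(f,cv2.resize(im[v0:v1,u0:u1,::-1],None,fx=s,fy=s,interpolation=cv2.INTER_CUBIC))
def px2w(n,u,v,z):
    m=cams.camera_model(n);E=np.array(m["extrinsics"]);R,t=E[:3,:3],E[:3,3]
    d=R.T@np.array([(u-m["cx"])/m["fx"],(v-m["cy"])/m["fy"],1]);c=-R.T@t
    return c+d*(z-c[2])/d[2]
def w2px(n,p):
    m=cams.camera_model(n);E=np.array(m["extrinsics"]);q=E[:3,:3]@np.array(p)+E[:3,3]
    return q[:2]/q[2]*[m["fx"],m["fy"]]+[m["cx"],m["cy"]]
E
python3 - <<'E'
from h import *
for n in("top","side"):
    im=snap(n,f"pics/{n}0.png"); cv2.imwrite(f"pics/{n}0.png",cv2.resize(im[:,:,::-1],(800,600),interpolation=cv2.INTER_CUBIC))
    m=cams.camera_model(n);E=np.array(m["extrinsics"]);print(n,m["fx"],-E[:3,:3].T@E[:3,3],E[:3,:3].round(2).tolist())
s=sensors.sense();print(s["tcp_pos"],s["tool_rot"],s["t"],manip.grasp_offset)
E
```

```text
top 463.05801575810176 [ 0.35969453 -0.00529826  1.07314878] [[-0.0, -1.0, -0.01], [-0.99, 0.01, -0.16], [0.16, 0.01, -0.99]]
side 378.3601050216062 [0.26872228 0.43834476 0.64564124] [[-0.85, -0.53, -0.01], [-0.39, 0.63, -0.67], [0.36, -0.57, -0.74]]
[0.18482002 0.59630907 0.19691473] [ 1.49831585e-01  9.88711044e-01 -9.35085970e-04 -3.06900063e-04] 0.1 0.0187
```

View pics/top0.png

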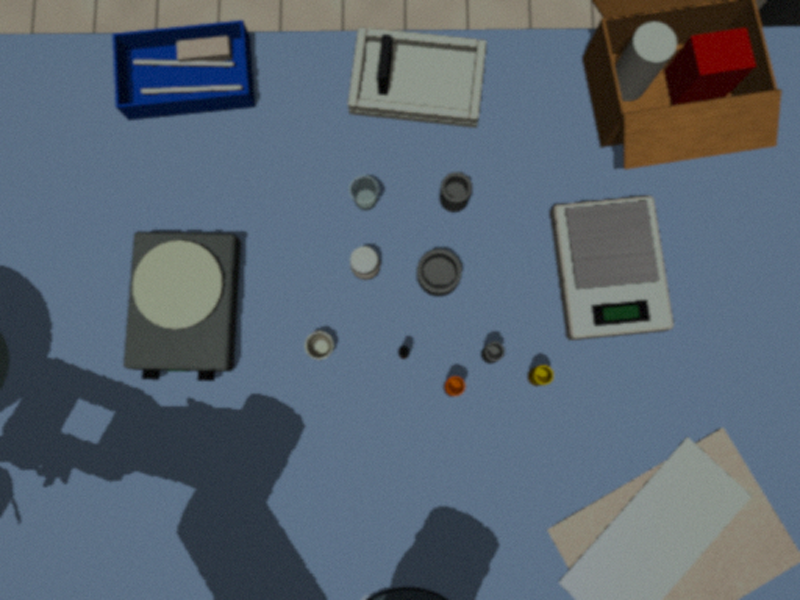

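View pics/side0.png

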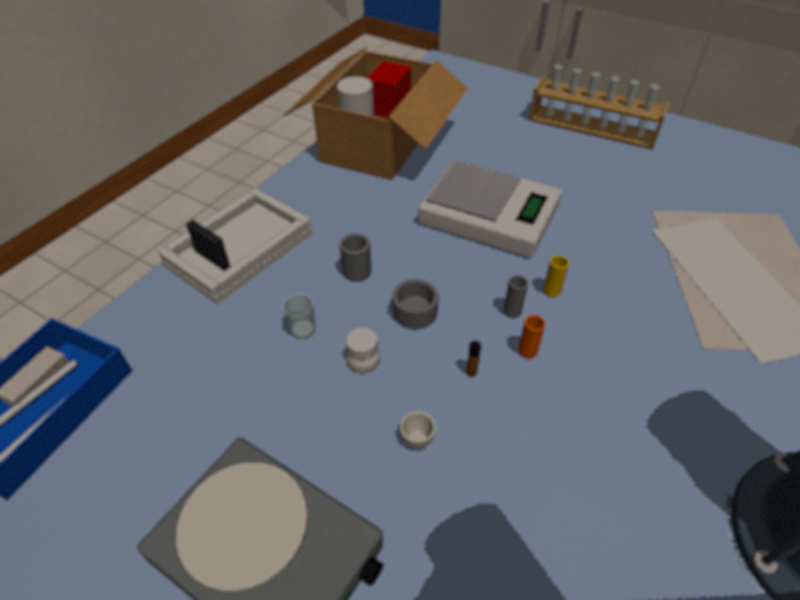

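The top picture (800x600) shows the carrier at (440,271), the insert at (456,188), the vial at (404,351), and the plate at (178,284). Three things are shaped like the sleeve: grey (493,350), orange (455,385) and yellow (541,374). The grey one is meant, because orange and yellow are excluded. The bystanders are the beaker (365,191), jar (365,261) and crucible (319,345). I'll confirm with one enlarged crop.

```bash
python3 - <<'E'
from h import *
im=cv2.imread("pics/top0.png")
im=cams.snapshot("top")
crop(im,"pics/c1.png",220,100,360,260,3.75*1)
crop(im,"pics/c2.png",70,140,170,250,4)
a=cv2.imread("pics/c1.png");b=cv2.imread("pics/c2.png");print(a.shape,b.shape)
E
```

```text
(600, 525, 3) (440, 400, 3)
```

View pics/c1.png

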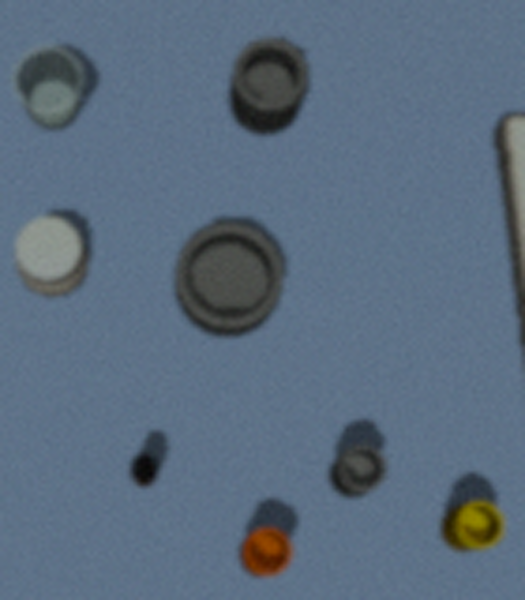

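View pics/c2.png

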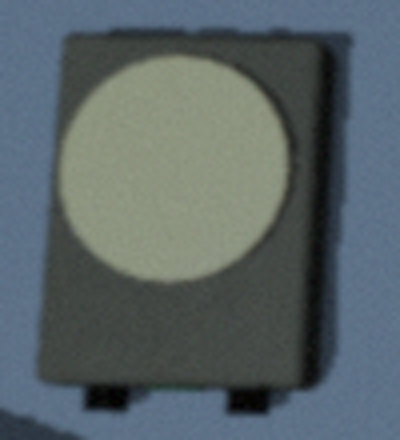

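The crop confirms the grey sleeve at (361,467), the vial at (146,467), the carrier rim at (231,270) and the insert rim at (270,76). In c2 the plate's centre is at (174.5,168.5).

```bash
python3 - <<'E'
from h import *
f=lambda x,y,u0,v0,s:(u0+(x+.5)/s-.5,v0+(y+.5)/s-.5)
for n,x,y,z,h in [("carrier",231,271,.04,.04),("insert",270.5,76,.062,.062),("sleeve",361,468,.064,.064),("vial",146,467,.062,.062),("orange",268,551,.064,.064),("jar",49,248,.048,.048),("beaker",52,80,.055,.055)]:
    u,v=f(x,y,220,100,3.75);p=px2w("top",u,v,z);print(n,p.round(4),np.hypot(*p[:2]).round(3),"side800:",(w2px("side",p)*1.5625).round())
u,v=f(174.5,168.5,70,140,4);p=px2w("top",u,v,.065);print("plate",p.round(4),"diam",np.linalg.norm(px2w("top",*f(59,168,70,140,4),.065)-px2w("top",*f(290,168,70,140,4),.065)),"side",w2px("side",p)*1.5625)
u=px2w("top",*f(178,271,220,100,3.75),.04)-px2w("top",*f(284,271,220,100,3.75),.04);print(u)
u,v=319/1.5625,342/1.5625;print("cruc",px2w("top",u,v,.034))
from scipy.spatial.transform import Rotation as R
print(R.from_quat(sensors.sense()["tool_rot"]).as_matrix().round(3))
E
```

```text
carrier [ 0.554  -0.0514  0.04  ] 0.556 side800: [413. 292.]
insert [ 0.6692 -0.0758  0.062 ] 0.674 side800: [354. 242.]
sleeve [ 0.4328 -0.1242  0.064 ] 0.45 side800: [517. 281.]
vial [0.4342 0.0005 0.062 ] 0.434 side800: [474. 342.]
orange [ 0.3853 -0.0695  0.064 ] 0.392 side800: [533. 320.]
jar [0.5673 0.0583 0.048 ] 0.57 side800: [361. 337.]
beaker [0.6699 0.0564 0.055 ] 0.672 side800: [299. 302.]
plate [0.5296 0.3217 0.065 ] diam 0.12824142934863014 side [242.38748284 517.68910858]
[0.00042688 0.06408874 0.        ]
cruc [0.44883726 0.12299908 0.034     ]
[[-0.955  0.296 -0.001]
 [ 0.296  0.955 -0.001]
 [ 0.    -0.002 -1.   ]]
```

>>> move_arm([
  {"dx":0.5,"dy":-0.86,"rz":0.287},
  {"dx":0.5,"dy":-0.86,"rz":0.287},
  {"dx":0.5,"dy":-0.86},
  {"dx":0.5,"dy":-0.86},
  {"dx":0.5,"dy":-0.86},
  {"dx":0.5,"dy":-0.86},
  {"dx":0.5,"dy":-0.86},
  {"dx":0.5,"dy":-0.86},
  {"dx":0.5,"dy":-0.86},
  {"dx":0.5,"dy":-0.86},
], claw=100, newtons=25)

```text
schema error: expected keys dx, dy, dz, rx, ry, rz
```

>>> move_arm([
  {"dx":0.5,"dy":-0.86},
  {"dx":0.5,"dy":-0.86},
  {"dx":0.5,"dy":-0.86},
  {"dx":0.5,"dy":-0.86},
  {"dx":0.5,"dy":-0.86},
  {"dx":0.5,"dy":-0.86},
  {"dx":0.5,"dy":-0.86},
  {"dx":0.5,"dy":-0.86},
  {"dx":0.5,"dy":-0.86},
  {"dx":0.5,"dy":-0.86},
])

```text
schema error: expected keys dx, dy, dz, rx, ry, rz
```

All six keys are needed in every row.

>>> move_arm([
  {"dx":0.5,"dy":-0.86,"dz":0,"rx":0,"ry":0,"rz":0.287},
  {"dx":0.5,"dy":-0.86,"dz":0,"rx":0,"ry":0,"rz":0.287},
  {"dx":0.5,"dy":-0.86,"dz":0,"rx":0,"ry":0,"rz":0},
  {"dx":0.5,"dy":-0.86,"dz":0,"rx":0,"ry":0,"rz":0},
  {"dx":0.5,"dy":-0.86,"dz":0,"rx":0,"ry":0,"rz":0},
  {"dx":0.5,"dy":-0.86,"dz":0,"rx":0,"ry":0,"rz":0},
  {"dx":0.5,"dy":-0.86,"dz":0,"rx":0,"ry":0,"rz":0},
  {"dx":0.5,"dy":-0.86,"dz":0,"rx":0,"ry":0,"rz":0},
  {"dx":0.5,"dy":-0.86,"dz":0,"rx":0,"ry":0,"rz":0},
  {"dx":0.5,"dy":-0.86,"dz":0,"rx":0,"ry":0,"rz":0},
], claw=100, newtons=25)

```text
t: 1.4
tcp_pos: [0.3103, 0.3811, 0.1976]
tool_rot: [0.0, 1.0, -0.0, -0.0]
force: [0.4, 0.2, -0.1]
finger_gap: 1.002
gripper_force: 0.0
```

>>> move_arm([
  {"dx":0.5,"dy":-0.86,"dz":0,"rx":0,"ry":0,"rz":0},
  {"dx":0.5,"dy":-0.86,"dz":0,"rx":0,"ry":0,"rz":0},
  {"dx":0.5,"dy":-0.86,"dz":0,"rx":0,"ry":0,"rz":0},
  {"dx":0.5,"dy":-0.86,"dz":0,"rx":0,"ry":0,"rz":0},
  {"dx":0.5,"dy":-0.86,"dz":0,"rx":0,"ry":0,"rz":0},
  {"dx":0.5,"dy":-0.86,"dz":0,"rx":0,"ry":0,"rz":0},
  {"dx":0.5,"dy":-0.86,"dz":0,"rx":0,"ry":0,"rz":0},
  {"dx":0.5,"dy":-0.86,"dz":0,"rx":0,"ry":0,"rz":0},
  {"dx":0.5,"dy":-0.86,"dz":0,"rx":0,"ry":0,"rz":0},
  {"dx":0.5,"dy":-0.86,"dz":0,"rx":0,"ry":0,"rz":0},
])

```text
t: 2.65
tcp_pos: [0.4353, 0.1662, 0.1977]
tool_rot: [0.0, 1.0, -0.0, -0.0]
force: [0.6, 0.7, 0.2]
finger_gap: 0.995
gripper_force: 0.0
```

>>> move_arm([
  {"dx":0.528,"dy":-0.967,"dz":-0.4,"rx":0,"ry":0,"rz":0},
  {"dx":0.528,"dy":-0.967,"dz":-0.4,"rx":0,"ry":0,"rz":0},
  {"dx":0.528,"dy":-0.967,"dz":-0.4,"rx":0,"ry":0,"rz":0},
  {"dx":0.528,"dy":-0.967,"dz":-0.4,"rx":0,"ry":0,"rz":0},
  {"dx":0.528,"dy":-0.967,"dz":-0.4,"rx":0,"ry":0,"rz":0},
  {"dx":0.528,"dy":-0.967,"dz":-0.4,"rx":0,"ry":0,"rz":0},
  {"dx":0.528,"dy":-0.967,"dz":-0.4,"rx":0,"ry":0,"rz":0},
  {"dx":0.528,"dy":-0.967,"dz":-0.4,"rx":0,"ry":0,"rz":0},
  {"dx":0.528,"dy":-0.967,"dz":-0.4,"rx":0,"ry":0,"rz":0},
  {"dx":0,"dy":0,"dz":0,"rx":0,"ry":0,"rz":0},
])

```text
t: 3.9
tcp_pos: [0.5548, -0.0525, 0.1069]
tool_rot: [0.001, 1.0, -0.0, -0.0]
force: [-0.1, 0.8, -0.8]
finger_gap: 1.001
gripper_force: 0.0
```

>>> move_arm([
  {"dx":0,"dy":0,"dz":-0.6,"rx":0,"ry":0,"rz":0},
  {"dx":0,"dy":0,"dz":-0.6,"rx":0,"ry":0,"rz":0},
  {"dx":0,"dy":0,"dz":-0.6,"rx":0,"ry":0,"rz":0},
  {"dx":0,"dy":0,"dz":-0.6,"rx":0,"ry":0,"rz":0},
  {"dx":0,"dy":0,"dz":-0.6,"rx":0,"ry":0,"rz":0},
  {"dx":0,"dy":0,"dz":-0.4,"rx":0,"ry":0,"rz":0},
  {"dx":0,"dy":0,"dz":-0.4,"rx":0,"ry":0,"rz":0},
  {"dx":0,"dy":0,"dz":-0.2,"rx":0,"ry":0,"rz":0},
  {"dx":0,"dy":0,"dz":0,"rx":0,"ry":0,"rz":0},
  {"dx":0,"dy":0,"dz":0,"rx":0,"ry":0,"rz":0},
])

```text
t: 5.15
tcp_pos: [0.5543, -0.0507, 0.0081]
tool_rot: [0.0, 1.0, -0.0, 0.0]
force: [-0.2, -0.9, -0.3]
finger_gap: 0.999
gripper_force: 0.0
```

>>> move_arm([
  {"dx":0,"dy":0,"dz":0,"rx":0,"ry":0,"rz":0},
  {"dx":0,"dy":0,"dz":0,"rx":0,"ry":0,"rz":0},
  {"dx":0,"dy":0,"dz":0,"rx":0,"ry":0,"rz":0},
  {"dx":0,"dy":0,"dz":0,"rx":0,"ry":0,"rz":0},
  {"dx":0,"dy":0,"dz":0,"rx":0,"ry":0,"rz":0},
  {"dx":0,"dy":0,"dz":0,"rx":0,"ry":0,"rz":0},
  {"dx":0,"dy":0,"dz":0,"rx":0,"ry":0,"rz":0},
  {"dx":0,"dy":0,"dz":0,"rx":0,"ry":0,"rz":0},
  {"dx":0,"dy":0,"dz":0,"rx":0,"ry":0,"rz":0},
  {"dx":0,"dy":0,"dz":0,"rx":0,"ry":0,"rz":0},
], claw=0)

```text
t: 6.4
tcp_pos: [0.5539, -0.0507, 0.0078]
tool_rot: [0.0, 1.0, -0.0, -0.0]
force: [0.7, 0.3, 0.8]
finger_gap: -0.001
gripper_force: 0.0
```

```bash
python3 - <<'E'
from h import *
a=cams.snapshot("side"); b=cams.snapshot("top")
crop(a,"pics/a.png",170,110,370,260,2.0); A=cv2.imread("pics/a.png")
crop(b,"pics/b.png",210,100,360,260,2.0); B=cv2.imread("pics/b.png")
print(A.shape,B.shape); B=cv2.resize(B,None,fx=A.shape[0]/B.shape[0],fy=A.shape[0]/B.shape[0]); o=np.hstack([A,B]);cv2.imwrite("pics/ab.png",o);print(o.shape,sensors.sense()["finger_gap"])
E
```

```text
(300, 400, 3) (320, 300, 3)
(300, 681, 3) 0.00037948555031251034
```

View pics/ab.png

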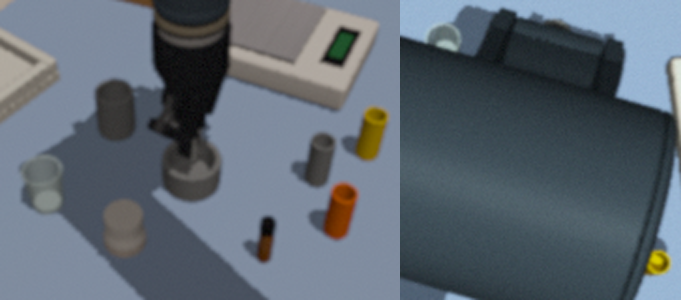

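The crop shows the shut fingers apparently inside or behind the carrier at (190,155), and the carrier hasn't moved. I need a closer look to see which.

```bash
python3 - <<'E'
from h import *
a=cams.snapshot("side")
crop(a,"pics/a2.png",220,120,310,220,6)
s=sensors.sense();f=lambda p:((w2px("side",p)-[220,120]+.5)*6).round()
for z in(.008,.027,.04,.1): print(z,f([s["tcp_pos"][0],s["tcp_pos"][1],z]))
print(f([.554,-.0514,0]),s["tcp_pos"],s["q"])
E
```

```text
0.008 [267. 464.]
0.027 [268. 430.]
0.04 [268. 406.]
0.1 [270. 287.]
[268. 477.] [ 0.55394208 -0.05064218  0.00782076] [-2.92060473e-01  7.23184379e-01  1.74276923e+00 -1.57909620e-05
  6.75618409e-01 -1.86256928e+00]
```

View pics/a2.png

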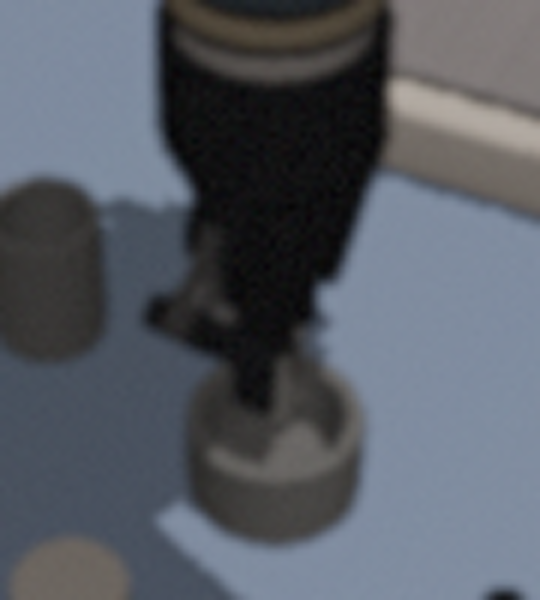

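The tips seem to end near (255,410), while the TCP projects to (267,464). The fingers look shut at about rim height, higher than the TCP reading says. I'll lift clear and compare the tips with the TCP in free air.

>>> move_arm([
  {"dx":0,"dy":0,"dz":0.4,"rx":0,"ry":0,"rz":0},
  {"dx":0,"dy":0,"dz":0.4,"rx":0,"ry":0,"rz":0},
  {"dx":0,"dy":0,"dz":0.4,"rx":0,"ry":0,"rz":0},
  {"dx":0,"dy":0,"dz":0.4,"rx":0,"ry":0,"rz":0},
  {"dx":0,"dy":0,"dz":0.4,"rx":0,"ry":0,"rz":0},
  {"dx":0,"dy":0,"dz":0.4,"rx":0,"ry":0,"rz":0},
  {"dx":0,"dy":0,"dz":0.4,"rx":0,"ry":0,"rz":0},
  {"dx":0,"dy":0,"dz":0.4,"rx":0,"ry":0,"rz":0},
  {"dx":0,"dy":0,"dz":0,"rx":0,"ry":0,"rz":0},
  {"dx":0,"dy":0,"dz":0,"rx":0,"ry":0,"rz":0},
])

```text
t: 7.8
tcp_pos: [0.5537, -0.0506, 0.0877]
tool_rot: [0.0, 1.0, 0.0, -0.0]
force: [-0.2, -0.6, 0.4]
finger_gap: 0.0
gripper_force: 0.0
```

```bash
python3 - <<'E'
from h import *
a=cams.snapshot("side")
crop(a,"pics/a3.png",210,70,320,220,4)
s=sensors.sense();f=lambda p:((w2px("side",p)-[210,70]+.5)*4).round()
p=np.array(s["tcp_pos"])
for d in(0,.019,.073): print(d,f(p+[0,0,d]))
print("±y42 at +13mm",f(p+[0,.042,.013]),f(p+[0,-.042,.013]),"+-x",f(p+[.042,0,.013]),f(p+[-.042,0,.013]))
print(p,s["finger_gap"],s["q"],f([.554,-.0514,.04]))
E
```

```text
0 [220. 409.]
0.019 [221. 383.]
0.073 [222. 303.]
±y42 at +13mm [178. 441.] [261. 345.] +-x [152. 362.] [292. 421.]
[ 0.55361742 -0.05056665  0.08748684] 0.0018129870709569155 [-2.92097149e-01  5.90250483e-01  1.70495075e+00 -1.78971504e-05
  8.47187648e-01 -1.86263457e+00] [220. 470.]
```

View pics/a3.png

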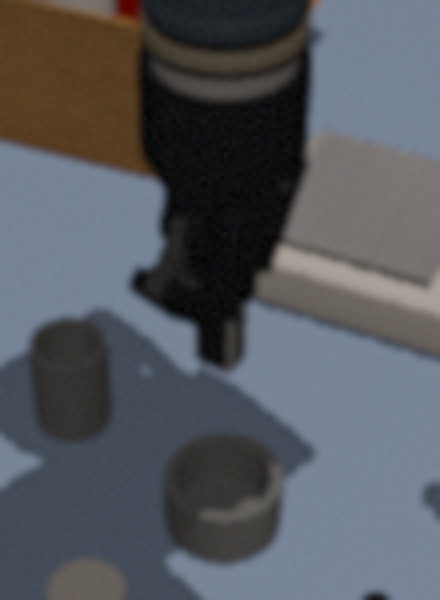

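The fingertips are at (218,365), but the reported TCP projects to (220,409). So the real tips sit about 30 mm above the reported TCP, and the fingers shut above the rim. I'll check the tool data and the forward kinematics' consistency.

```bash
python3 - <<'E'
from h import *
import station
print([(k,getattr(manip,k)) for k in dir(manip) if k[0]!='_'])
print([k for k in dir(sensors) if k[0]!='_'],[k for k in dir(order) if k[0]!='_'])
s=sensors.sense();print(s)
E
```

```text
[('PlanningError', <class 'station.PlanningError'>), ('grasp_offset', 0.0187)]
['sense'] ['sign_off']
{'t': 7.85, 'q': array([-2.92097149e-01,  5.90250483e-01,  1.70495075e+00, -1.78971504e-05,
        8.47187648e-01, -1.86263457e+00]), 'qd': array([-0.00132101,  0.00679091,  0.00176772,  0.00018919, -0.00143164,
       -0.00062079]), 'tau': array([ 6.88163593e-03, -4.16056931e+01, -1.22712529e+01, -1.40238312e-04,
       -3.77342105e-03, -4.89550672e-06]), 'tcp_pos': array([ 0.55361742, -0.05056665,  0.08748684]), 'tool_rot': array([ 1.23523166e-04,  9.99999913e-01,  1.08171127e-04, -3.83192814e-04]), 'force': array([-1.11561742,  0.14938215,  0.52450058]), 'ft_torque': array([-0.01636697,  0.02514439, -0.00698439]), 'gripper_force': 0.0, 'finger_gap': 0.0018129870709569155}
```

>>> move_arm([
  {"dx":0,"dy":0,"dz":0,"rx":0,"ry":0,"rz":0},
  {"dx":0,"dy":0,"dz":0,"rx":0,"ry":0,"rz":0},
  {"dx":0,"dy":0,"dz":0,"rx":0,"ry":0,"rz":0},
  {"dx":0,"dy":0,"dz":0,"rx":0,"ry":0,"rz":0},
  {"dx":0,"dy":0,"dz":0,"rx":0,"ry":0,"rz":0},
  {"dx":0,"dy":0,"dz":0,"rx":0,"ry":0,"rz":0},
  {"dx":0,"dy":0,"dz":0,"rx":0,"ry":0,"rz":0},
  {"dx":0,"dy":0,"dz":0,"rx":0,"ry":0,"rz":0},
  {"dx":0,"dy":0,"dz":0,"rx":0,"ry":0,"rz":0},
  {"dx":0,"dy":0,"dz":0,"rx":0,"ry":0,"rz":0},
], claw=100)

```text
t: 9.1
tcp_pos: [0.5539, -0.0507, 0.0878]
tool_rot: [0.0, 1.0, -0.0, -0.0]
force: [0.6, 0.0, 0.3]
finger_gap: 0.997
gripper_force: 0.0
```

```bash
python3 - <<'E'
from h import *
a=cams.snapshot("side")
crop(a,"pics/a4.png",210,70,320,220,4)
print(sensors.sense()["finger_gap"])
E
```

```text
1.0034083485446978
```

View pics/a4.png

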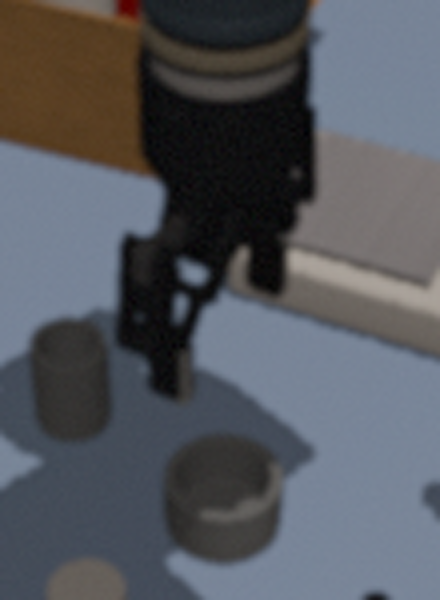

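With the fingers open, the tips are at (172,392) and (265,290), about 33 mm above where the readings put them. That confirms closing along y and a z offset only. I'll go lower and feel for contact.

>>> move_arm([
  {"dx":0,"dy":0,"dz":-0.6,"rx":0,"ry":0,"rz":0},
  {"dx":0,"dy":0,"dz":-0.6,"rx":0,"ry":0,"rz":0},
  {"dx":0,"dy":0,"dz":-0.6,"rx":0,"ry":0,"rz":0},
  {"dx":0,"dy":0,"dz":-0.6,"rx":0,"ry":0,"rz":0},
  {"dx":0,"dy":0,"dz":-0.6,"rx":0,"ry":0,"rz":0},
  {"dx":0,"dy":0,"dz":-0.4,"rx":0,"ry":0,"rz":0},
  {"dx":0,"dy":0,"dz":-0.3,"rx":0,"ry":0,"rz":0},
  {"dx":0,"dy":0,"dz":-0.3,"rx":0,"ry":0,"rz":0},
  {"dx":0,"dy":0,"dz":-0.2,"rx":0,"ry":0,"rz":0},
  {"dx":0,"dy":0,"dz":0,"rx":0,"ry":0,"rz":0},
])

```text
t: 10.4
tcp_pos: [0.5538, -0.0506, -0.0174]
tool_rot: [0.0, 1.0, 0.0, -0.0]
force: [0.4, -0.5, -0.1]
finger_gap: 0.998
gripper_force: 0.0
```

>>> move_arm([
  {"dx":0,"dy":0,"dz":-0.05,"rx":0,"ry":0,"rz":0},
  {"dx":0,"dy":0,"dz":-0.05,"rx":0,"ry":0,"rz":0},
  {"dx":0,"dy":0,"dz":-0.05,"rx":0,"ry":0,"rz":0},
  {"dx":0,"dy":0,"dz":-0.05,"rx":0,"ry":0,"rz":0},
  {"dx":0,"dy":0,"dz":-0.05,"rx":0,"ry":0,"rz":0},
  {"dx":0,"dy":0,"dz":-0.05,"rx":0,"ry":0,"rz":0},
  {"dx":0,"dy":0,"dz":-0.05,"rx":0,"ry":0,"rz":0},
  {"dx":0,"dy":0,"dz":-0.05,"rx":0,"ry":0,"rz":0},
  {"dx":0,"dy":0,"dz":0,"rx":0,"ry":0,"rz":0},
  {"dx":0,"dy":0,"dz":0,"rx":0,"ry":0,"rz":0},
])

```text
t: 11.65
tcp_pos: [0.5539, -0.0506, -0.0272]
tool_rot: [0.0, 1.0, -0.0, 0.0]
force: [0.7, 0.1, 0.3]
finger_gap: 1.0
gripper_force: 0.0
```

>>> move_arm([
  {"dx":0,"dy":0,"dz":-0.05,"rx":0,"ry":0,"rz":0},
  {"dx":0,"dy":0,"dz":-0.05,"rx":0,"ry":0,"rz":0},
  {"dx":0,"dy":0,"dz":-0.05,"rx":0,"ry":0,"rz":0},
  {"dx":0,"dy":0,"dz":0,"rx":0,"ry":0,"rz":0},
  {"dx":0,"dy":0,"dz":0,"rx":0,"ry":0,"rz":0},
  {"dx":0,"dy":0,"dz":0,"rx":0,"ry":0,"rz":0},
  {"dx":0,"dy":0,"dz":0,"rx":0,"ry":0,"rz":0},
  {"dx":0,"dy":0,"dz":0,"rx":0,"ry":0,"rz":0},
  {"dx":0,"dy":0,"dz":0,"rx":0,"ry":0,"rz":0},
  {"dx":0,"dy":0,"dz":0,"rx":0,"ry":0,"rz":0},
], claw=0, newtons=25)

```text
t: 12.9
tcp_pos: [0.5541, -0.0505, -0.0286]
tool_rot: [-0.0, 1.0, -0.0, 0.0]
force: [-3.3, 1.6, 17.3]
finger_gap: 0.752
gripper_force: 24.7
```

```bash
python3 - <<'E'
from h import *
a=cams.snapshot("side")
crop(a,"pics/a5.png",220,120,310,220,6)
f=lambda p:((w2px("side",p)-[220,120]+.5)*6).round()
print(f([.554,-.0514,.04]))
E
```

```text
[269. 405.]
```

View pics/a5.png

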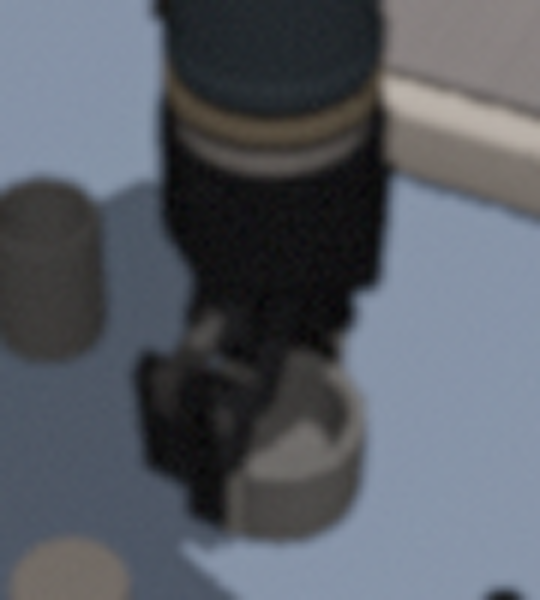

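The fingers now hold the carrier (gap 0.75 × 85 ≈ 64 mm, 25 N), with tips at (215,515) near the bench. To centre it both ways, I'll open, turn 90° in place and grip again.

>>> move_arm([
  {"dx":0,"dy":0,"dz":0,"rx":0,"ry":0,"rz":0},
  {"dx":0,"dy":0,"dz":0.1,"rx":0,"ry":0,"rz":0},
  {"dx":0,"dy":0,"dz":0.1,"rx":0,"ry":0,"rz":0},
  {"dx":0,"dy":0,"dz":0,"rx":0,"ry":0,"rz":-0.2},
  {"dx":0,"dy":0,"dz":0,"rx":0,"ry":0,"rz":-0.35},
  {"dx":0,"dy":0,"dz":0,"rx":0,"ry":0,"rz":-0.35},
  {"dx":0,"dy":0,"dz":0,"rx":0,"ry":0,"rz":-0.35},
  {"dx":0,"dy":0,"dz":0,"rx":0,"ry":0,"rz":-0.35},
  {"dx":0,"dy":0,"dz":0,"rx":0,"ry":0,"rz":-0.35},
  {"dx":0,"dy":0,"dz":0,"rx":0,"ry":0,"rz":-0.35},
], claw=100)

```text
t: 14.2
tcp_pos: [0.5539, -0.0507, -0.0261]
tool_rot: [0.569, 0.822, -0.0, -0.0]
force: [-0.4, -0.3, 0.5]
finger_gap: 1.005
gripper_force: 0.0
```

>>> move_arm([
  {"dx":0,"dy":0,"dz":0,"rx":0,"ry":0,"rz":-0.35},
  {"dx":0,"dy":0,"dz":0,"rx":0,"ry":0,"rz":-0.35},
  {"dx":0,"dy":0,"dz":0,"rx":0,"ry":0,"rz":0},
  {"dx":0,"dy":0,"dz":0,"rx":0,"ry":0,"rz":0},
  {"dx":0,"dy":0,"dz":0,"rx":0,"ry":0,"rz":0},
  {"dx":0,"dy":0,"dz":0,"rx":0,"ry":0,"rz":0},
  {"dx":0,"dy":0,"dz":0,"rx":0,"ry":0,"rz":0},
  {"dx":0,"dy":0,"dz":0,"rx":0,"ry":0,"rz":0},
  {"dx":0,"dy":0,"dz":0,"rx":0,"ry":0,"rz":0},
  {"dx":0,"dy":0,"dz":0,"rx":0,"ry":0,"rz":0},
])

```text
t: 15.45
tcp_pos: [0.5539, -0.0506, -0.0259]
tool_rot: [0.707, 0.707, -0.0, -0.0]
force: [0.4, -0.0, 0.6]
finger_gap: 0.999
gripper_force: 0.0
```

>>> move_arm([
  {"dx":0,"dy":0,"dz":0,"rx":0,"ry":0,"rz":0},
  {"dx":0,"dy":0,"dz":0,"rx":0,"ry":0,"rz":0},
  {"dx":0,"dy":0,"dz":0,"rx":0,"ry":0,"rz":0},
  {"dx":0,"dy":0,"dz":0,"rx":0,"ry":0,"rz":0},
  {"dx":0,"dy":0,"dz":0,"rx":0,"ry":0,"rz":0},
  {"dx":0,"dy":0,"dz":0,"rx":0,"ry":0,"rz":0},
  {"dx":0,"dy":0,"dz":0.05,"rx":0,"ry":0,"rz":0},
  {"dx":0,"dy":0,"dz":0.1,"rx":0,"ry":0,"rz":0},
  {"dx":0,"dy":0,"dz":0.1,"rx":0,"ry":0,"rz":0},
  {"dx":0,"dy":0,"dz":0.2,"rx":0,"ry":0,"rz":0},
], claw=0, newtons=40)

```text
t: 16.7
tcp_pos: [0.5538, -0.0506, -0.0147]
tool_rot: [0.707, 0.707, -0.0, -0.0]
force: [0.4, 0.5, -1.8]
finger_gap: 0.77
gripper_force: 44.8
```

>>> move_arm([
  {"dx":0,"dy":0,"dz":0.5,"rx":0,"ry":0,"rz":0},
  {"dx":0,"dy":0,"dz":0.8,"rx":0,"ry":0,"rz":0},
  {"dx":0,"dy":0,"dz":0.8,"rx":0,"ry":0,"rz":0},
  {"dx":0,"dy":0,"dz":0.8,"rx":0,"ry":0,"rz":0},
  {"dx":0,"dy":0,"dz":0.8,"rx":0,"ry":0,"rz":0},
  {"dx":-0.06,"dy":0.5,"dz":0,"rx":0,"ry":0,"rz":0},
  {"dx":-0.06,"dy":0.9,"dz":0,"rx":0,"ry":0,"rz":0},
  {"dx":-0.06,"dy":0.9,"dz":0,"rx":0,"ry":0,"rz":0},
  {"dx":-0.06,"dy":0.9,"dz":0,"rx":0,"ry":0,"rz":0},
  {"dx":-0.06,"dy":0.9,"dz":0,"rx":0,"ry":0,"rz":0},
])

```text
t: 17.95
tcp_pos: [0.5452, 0.0535, 0.0771]
tool_rot: [0.707, 0.707, -0.0, -0.001]
force: [-0.1, 0.7, -2.2]
finger_gap: 0.765
gripper_force: 44.9
```

>>> move_arm([
  {"dx":-0.06,"dy":1,"dz":0,"rx":0,"ry":0,"rz":0},
  {"dx":-0.06,"dy":1,"dz":0,"rx":0,"ry":0,"rz":0},
  {"dx":-0.06,"dy":1,"dz":0,"rx":0,"ry":0,"rz":0},
  {"dx":-0.06,"dy":1,"dz":0,"rx":0,"ry":0,"rz":0},
  {"dx":-0.06,"dy":1,"dz":0,"rx":0,"ry":0,"rz":0},
  {"dx":-0.06,"dy":1,"dz":0,"rx":0,"ry":0,"rz":0},
  {"dx":-0.06,"dy":1,"dz":0,"rx":0,"ry":0,"rz":0},
  {"dx":-0.06,"dy":1,"dz":0,"rx":0,"ry":0,"rz":0},
  {"dx":-0.06,"dy":1,"dz":0,"rx":0,"ry":0,"rz":0},
  {"dx":-0.06,"dy":1,"dz":0,"rx":0,"ry":0,"rz":0},
])

```text
t: 19.2
tcp_pos: [0.5298, 0.3031, 0.0769]
tool_rot: [0.707, 0.707, -0.001, -0.001]
force: [-0.4, 0.5, -1.5]
finger_gap: 0.771
gripper_force: 44.9
```

>>> move_arm([
  {"dx":0,"dy":0.5,"dz":0,"rx":0,"ry":0,"rz":0},
  {"dx":0,"dy":0.25,"dz":-0.2,"rx":0,"ry":0,"rz":0},
  {"dx":0,"dy":0,"dz":-0.4,"rx":0,"ry":0,"rz":0},
  {"dx":0,"dy":0,"dz":-0.3,"rx":0,"ry":0,"rz":0},
  {"dx":0,"dy":0,"dz":-0.2,"rx":0,"ry":0,"rz":0},
  {"dx":0,"dy":0,"dz":-0.1,"rx":0,"ry":0,"rz":0},
  {"dx":0,"dy":0,"dz":-0.1,"rx":0,"ry":0,"rz":0},
  {"dx":0,"dy":0,"dz":-0.05,"rx":0,"ry":0,"rz":0},
  {"dx":0,"dy":0,"dz":-0.05,"rx":0,"ry":0,"rz":0},
  {"dx":0,"dy":0,"dz":0,"rx":0,"ry":0,"rz":0},
])

```text
t: 20.45
tcp_pos: [0.5314, 0.3206, 0.0428]
tool_rot: [0.707, 0.707, -0.0, 0.0]
force: [-0.8, -0.3, -1.4]
finger_gap: 0.776
gripper_force: 44.9
```

>>> move_arm([
  {"dx":0,"dy":0,"dz":-0.04,"rx":0,"ry":0,"rz":0},
  {"dx":0,"dy":0,"dz":-0.04,"rx":0,"ry":0,"rz":0},
  {"dx":0,"dy":0,"dz":-0.03,"rx":0,"ry":0,"rz":0},
  {"dx":0,"dy":0,"dz":-0.02,"rx":0,"ry":0,"rz":0},
  {"dx":0,"dy":0,"dz":0,"rx":0,"ry":0,"rz":0},
  {"dx":0,"dy":0,"dz":0,"rx":0,"ry":0,"rz":0},
  {"dx":0,"dy":0,"dz":0,"rx":0,"ry":0,"rz":0},
  {"dx":0,"dy":0,"dz":0,"rx":0,"ry":0,"rz":0},
  {"dx":0,"dy":0,"dz":0,"rx":0,"ry":0,"rz":0},
  {"dx":0,"dy":0,"dz":0,"rx":0,"ry":0,"rz":0},
])

```text
t: 21.7
tcp_pos: [0.5314, 0.3206, 0.0396]
tool_rot: [0.707, 0.707, -0.0, -0.0]
force: [-1.1, -0.4, 1.1]
finger_gap: 0.772
gripper_force: 45.1
```

>>> move_arm([
  {"dx":0,"dy":0,"dz":0,"rx":0,"ry":0,"rz":0},
  {"dx":0,"dy":0,"dz":0,"rx":0,"ry":0,"rz":0},
  {"dx":0,"dy":0,"dz":0,"rx":0,"ry":0,"rz":0},
  {"dx":0,"dy":0,"dz":0,"rx":0,"ry":0,"rz":0},
  {"dx":0,"dy":0,"dz":0,"rx":0,"ry":0,"rz":0},
  {"dx":0,"dy":0,"dz":0.2,"rx":0,"ry":0,"rz":0},
  {"dx":0,"dy":0,"dz":0.6,"rx":0,"ry":0,"rz":0},
  {"dx":0,"dy":0,"dz":0.8,"rx":0,"ry":0,"rz":0},
  {"dx":0,"dy":0,"dz":0.8,"rx":0,"ry":0,"rz":0},
  {"dx":0,"dy":0,"dz":0.8,"rx":0,"ry":0,"rz":0},
], claw=100)

```text
t: 22.95
tcp_pos: [0.5318, 0.3207, 0.1215]
tool_rot: [0.707, 0.707, 0.001, 0.0]
force: [0.3, 0.2, -1.1]
finger_gap: 1.0
gripper_force: 0.0
```

>>> move_arm([
  {"dx":0.34,"dy":-0.98,"dz":0,"rx":0,"ry":0,"rz":0},
  {"dx":0.34,"dy":-0.98,"dz":0,"rx":0,"ry":0,"rz":0},
  {"dx":0.34,"dy":-0.98,"dz":0,"rx":0,"ry":0,"rz":0},
  {"dx":0.34,"dy":-0.98,"dz":0,"rx":0,"ry":0,"rz":0},
  {"dx":0.34,"dy":-0.98,"dz":0,"rx":0,"ry":0,"rz":0},
  {"dx":0.34,"dy":-0.98,"dz":0,"rx":0,"ry":0,"rz":0},
  {"dx":0.34,"dy":-0.98,"dz":0,"rx":0,"ry":0,"rz":0},
  {"dx":0.34,"dy":-0.98,"dz":0,"rx":0,"ry":0,"rz":0},
  {"dx":0.34,"dy":-0.98,"dz":0,"rx":0,"ry":0,"rz":0},
  {"dx":0.34,"dy":-0.98,"dz":0,"rx":0,"ry":0,"rz":0},
])

```text
t: 24.2
tcp_pos: [0.6171, 0.0748, 0.1209]
tool_rot: [0.707, 0.707, 0.001, 0.001]
force: [-0.7, 0.0, 0.8]
finger_gap: 0.999
gripper_force: 0.0
```

```bash
python3 - <<'E'
from h import *
a=cams.snapshot("side")
b=cams.snapshot("top")
crop(a,"pics/a6.png",110,250,220,384,4)
crop(b,"pics/b6.png",70,140,170,250,4.87);A=cv2.imread("pics/a6.png");B=cv2.imread("pics/b6.png");h=min(len(A),len(B));o=np.hstack([A[:h],B[:h]])[:, :800];cv2.imwrite("pics/o6.png",o);print(A.shape,B.shape,o.shape)
f=lambda p:((w2px("side",p)-[110,250]+.5)*4).round()
g=lambda p:((w2px("top",p)-[70,140]+.5)*4.87).round()+[440,0]
for z in (.065,.105): print(f([.5314,.3206,z]),g([.5314,.3206,z]))
print(g([.5296,.3217,.065]))
E
```

```text
(536, 440, 3) (536, 487, 3) (536, 800, 3)
[181. 322.] [656. 202.]
[159. 279.] [627. 187.]
[653. 206.]
```

View pics/o6.png

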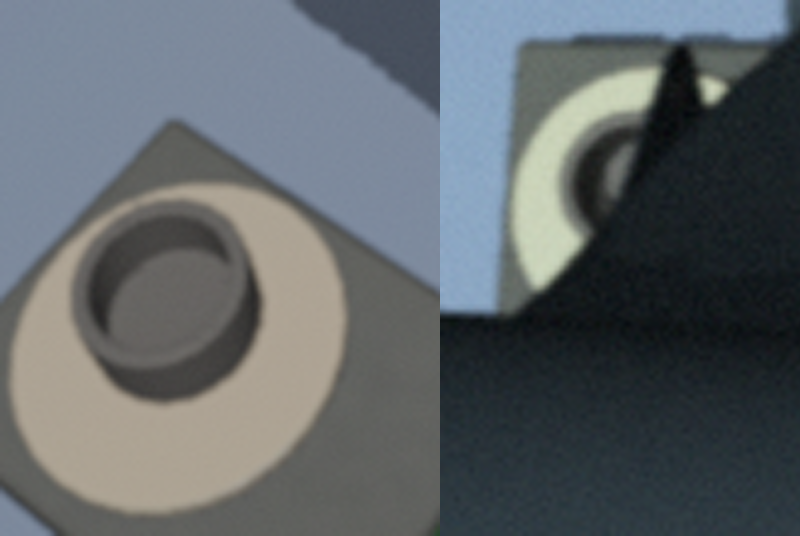

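The side half shows the carrier upright on the plate: rim centre about (161,284), plate outline x 10..346, y 182..515. I'll check that outline against the computed one.

```bash
python3 - <<'E'
from h import *
f=lambda p:((w2px("side",p)-[110,250]+.5)*4)
def ext(c,r,z):
    q=np.array([f([c[0]+r*np.cos(t),c[1]+r*np.sin(t),z]) for t in np.linspace(0,6.28,200)]);return q.min(0).round(),q.max(0).round()
print("plate",ext((.5296,.3217),.064,.065)); print("rim",ext((.5314,.3206),.033,.105)); print("base",ext((.5314,.3206),.033,.065))
E
```

```text
plate (array([ 13., 176.]), array([348., 502.]))
rim (array([ 68., 196.]), array([249., 368.]))
base (array([ 95., 242.]), array([266., 409.]))
```

>>> move_arm([
  {"dx":0.34,"dy":-0.98,"dz":0,"rx":0,"ry":0,"rz":0},
  {"dx":0.34,"dy":-0.98,"dz":0,"rx":0,"ry":0,"rz":0},
  {"dx":0.34,"dy":-0.98,"dz":0,"rx":0,"ry":0,"rz":0},
  {"dx":0.34,"dy":-0.98,"dz":0,"rx":0,"ry":0,"rz":0},
  {"dx":0.34,"dy":-0.98,"dz":0,"rx":0,"ry":0,"rz":0},
  {"dx":0.34,"dy":-0.98,"dz":0,"rx":0,"ry":0,"rz":0},
  {"dx":0.04,"dy":-0.14,"dz":-0.5,"rx":0,"ry":0,"rz":0},
  {"dx":0,"dy":0,"dz":-0.8,"rx":0,"ry":0,"rz":0},
  {"dx":0,"dy":0,"dz":0,"rx":0,"ry":0,"rz":0},
  {"dx":0,"dy":0,"dz":0,"rx":0,"ry":0,"rz":0},
])

```text
t: 25.55
tcp_pos: [0.6683, -0.0743, 0.0869]
tool_rot: [0.707, 0.707, -0.0, -0.0]
force: [-0.1, -0.1, 0.1]
finger_gap: 1.006
gripper_force: 0.0
```

The rim matches the prediction, and the carrier stands within about 5 mm of the plate's centre. All the pictures agree on true tip z ≈ reported z + 30 mm, so I'll grip the insert at reported z ≈ 0, which is true 0.03.

>>> move_arm([
  {"dx":0,"dy":0,"dz":-0.6,"rx":0,"ry":0,"rz":0},
  {"dx":0,"dy":0,"dz":-0.6,"rx":0,"ry":0,"rz":0},
  {"dx":0,"dy":0,"dz":-0.6,"rx":0,"ry":0,"rz":0},
  {"dx":0,"dy":0,"dz":-0.6,"rx":0,"ry":0,"rz":0},
  {"dx":0,"dy":0,"dz":-0.5,"rx":0,"ry":0,"rz":0},
  {"dx":0,"dy":0,"dz":-0.3,"rx":0,"ry":0,"rz":0},
  {"dx":0,"dy":0,"dz":-0.2,"rx":0,"ry":0,"rz":0},
  {"dx":0,"dy":0,"dz":-0.1,"rx":0,"ry":0,"rz":0},
  {"dx":0,"dy":0,"dz":0,"rx":0,"ry":0,"rz":0},
  {"dx":0,"dy":0,"dz":0,"rx":0,"ry":0,"rz":0},
])

```text
t: 26.8
tcp_pos: [0.6688, -0.075, 0.0]
tool_rot: [0.707, 0.707, 0.0, 0.0]
force: [0.2, -1.1, 0.4]
finger_gap: 1.002
gripper_force: 0.0
```

>>> move_arm([
  {"dx":0,"dy":0,"dz":0,"rx":0,"ry":0,"rz":0},
  {"dx":0,"dy":0,"dz":0,"rx":0,"ry":0,"rz":0},
  {"dx":0,"dy":0,"dz":0,"rx":0,"ry":0,"rz":0},
  {"dx":0,"dy":0,"dz":0,"rx":0,"ry":0,"rz":0},
  {"dx":0,"dy":0,"dz":0,"rx":0,"ry":0,"rz":0},
  {"dx":0,"dy":0,"dz":0,"rx":0,"ry":0,"rz":0},
  {"dx":0,"dy":0,"dz":0,"rx":0,"ry":0,"rz":0},
  {"dx":0,"dy":0,"dz":0,"rx":0,"ry":0,"rz":0},
  {"dx":0,"dy":0,"dz":0,"rx":0,"ry":0,"rz":0},
  {"dx":0,"dy":0,"dz":0,"rx":0,"ry":0,"rz":0},
], claw=0, newtons=20)

```text
t: 28.05
tcp_pos: [0.6688, -0.075, -0.0001]
tool_rot: [0.707, 0.707, 0.0, 0.0]
force: [-0.3, 0.3, 5.9]
finger_gap: 0.53
gripper_force: 21.8
```

>>> move_arm([
  {"dx":0,"dy":0,"dz":0,"rx":0,"ry":0,"rz":0},
  {"dx":0,"dy":0,"dz":0,"rx":0,"ry":0,"rz":0},
  {"dx":0,"dy":0,"dz":0,"rx":0,"ry":0,"rz":0.2},
  {"dx":0,"dy":0,"dz":0,"rx":0,"ry":0,"rz":0.35},
  {"dx":0,"dy":0,"dz":0,"rx":0,"ry":0,"rz":0.35},
  {"dx":0,"dy":0,"dz":0,"rx":0,"ry":0,"rz":0.35},
  {"dx":0,"dy":0,"dz":0,"rx":0,"ry":0,"rz":0.35},
  {"dx":0,"dy":0,"dz":0,"rx":0,"ry":0,"rz":0.35},
  {"dx":0,"dy":0,"dz":0,"rx":0,"ry":0,"rz":0.35},
  {"dx":0,"dy":0,"dz":0,"rx":0,"ry":0,"rz":0.35},
], claw=80)

```text
t: 29.3
tcp_pos: [0.6679, -0.0747, -0.0011]
tool_rot: [0.089, 0.996, 0.0, -0.001]
force: [1.1, 0.2, -0.4]
finger_gap: 0.796
gripper_force: 0.0
```

>>> move_arm([
  {"dx":0,"dy":0,"dz":0,"rx":0,"ry":0,"rz":0.35},
  {"dx":0,"dy":0,"dz":0,"rx":0,"ry":0,"rz":0},
  {"dx":0,"dy":0,"dz":0,"rx":0,"ry":0,"rz":0},
  {"dx":0,"dy":0,"dz":0,"rx":0,"ry":0,"rz":0},
  {"dx":0,"dy":0,"dz":0,"rx":0,"ry":0,"rz":0},
  {"dx":0,"dy":0,"dz":0,"rx":0,"ry":0,"rz":0},
  {"dx":0,"dy":0,"dz":0,"rx":0,"ry":0,"rz":0},
  {"dx":0,"dy":0,"dz":0,"rx":0,"ry":0,"rz":0},
  {"dx":0,"dy":0,"dz":0,"rx":0,"ry":0,"rz":0},
  {"dx":0,"dy":0,"dz":0,"rx":0,"ry":0,"rz":0},
])

```text
t: 30.55
tcp_pos: [0.6685, -0.0749, -0.0004]
tool_rot: [0.0, 1.0, -0.0, 0.0]
force: [0.7, -0.2, -0.1]
finger_gap: 0.803
gripper_force: 0.0
```

>>> move_arm([
  {"dx":0,"dy":0,"dz":0,"rx":0,"ry":0,"rz":0},
  {"dx":0,"dy":0,"dz":0,"rx":0,"ry":0,"rz":0},
  {"dx":0,"dy":0,"dz":0,"rx":0,"ry":0,"rz":0},
  {"dx":0,"dy":0,"dz":0,"rx":0,"ry":0,"rz":0},
  {"dx":0,"dy":0,"dz":0,"rx":0,"ry":0,"rz":0},
  {"dx":0,"dy":0,"dz":0,"rx":0,"ry":0,"rz":0},
  {"dx":0,"dy":0,"dz":0.05,"rx":0,"ry":0,"rz":0},
  {"dx":0,"dy":0,"dz":0.1,"rx":0,"ry":0,"rz":0},
  {"dx":0,"dy":0,"dz":0.1,"rx":0,"ry":0,"rz":0},
  {"dx":0,"dy":0,"dz":0.2,"rx":0,"ry":0,"rz":0},
], claw=0, newtons=40)

```text
t: 31.8
tcp_pos: [0.668, -0.0749, 0.0106]
tool_rot: [0.0, 1.0, 0.0, -0.001]
force: [-0.6, -0.4, -3.0]
finger_gap: 0.533
gripper_force: 41.1
```

>>> move_arm([
  {"dx":0,"dy":0,"dz":0.5,"rx":0,"ry":0,"rz":0},
  {"dx":0,"dy":0,"dz":0.94,"rx":0,"ry":0,"rz":0},
  {"dx":0,"dy":0,"dz":0.94,"rx":0,"ry":0,"rz":0},
  {"dx":0,"dy":0,"dz":0.94,"rx":0,"ry":0,"rz":0},
  {"dx":0,"dy":0,"dz":0.94,"rx":0,"ry":0,"rz":0},
  {"dx":0,"dy":0,"dz":0.94,"rx":0,"ry":0,"rz":0},
  {"dx":-0.3,"dy":0.9,"dz":0,"rx":0,"ry":0,"rz":0},
  {"dx":-0.3,"dy":0.9,"dz":0,"rx":0,"ry":0,"rz":0},
  {"dx":-0.3,"dy":0.9,"dz":0,"rx":0,"ry":0,"rz":0},
  {"dx":-0.3,"dy":0.9,"dz":0,"rx":0,"ry":0,"rz":0},
])

```text
t: 33.05
tcp_pos: [0.637, 0.0175, 0.1399]
tool_rot: [-0.0, 1.0, 0.0, -0.001]
force: [0.1, -0.7, -1.6]
finger_gap: 0.529
gripper_force: 41.3
```

>>> move_arm([
  {"dx":-0.33,"dy":0.95,"dz":0,"rx":0,"ry":0,"rz":0},
  {"dx":-0.33,"dy":0.95,"dz":0,"rx":0,"ry":0,"rz":0},
  {"dx":-0.33,"dy":0.95,"dz":0,"rx":0,"ry":0,"rz":0},
  {"dx":-0.33,"dy":0.95,"dz":0,"rx":0,"ry":0,"rz":0},
  {"dx":-0.33,"dy":0.95,"dz":0,"rx":0,"ry":0,"rz":0},
  {"dx":-0.33,"dy":0.95,"dz":0,"rx":0,"ry":0,"rz":0},
  {"dx":-0.33,"dy":0.95,"dz":0,"rx":0,"ry":0,"rz":0},
  {"dx":-0.33,"dy":0.95,"dz":0,"rx":0,"ry":0,"rz":0},
  {"dx":-0.33,"dy":0.95,"dz":0,"rx":0,"ry":0,"rz":0},
  {"dx":-0.33,"dy":0.95,"dz":0,"rx":0,"ry":0,"rz":0},
])

```text
t: 34.3
tcp_pos: [0.5551, 0.2542, 0.1408]
tool_rot: [0.0, 1.0, 0.0, 0.0]
force: [0.3, -1.3, -1.3]
finger_gap: 0.532
gripper_force: 41.3
```

>>> move_arm([
  {"dx":-0.33,"dy":0.95,"dz":0,"rx":0,"ry":0,"rz":0},
  {"dx":-0.33,"dy":0.9,"dz":0,"rx":0,"ry":0,"rz":0},
  {"dx":-0.26,"dy":0.7,"dz":0,"rx":0,"ry":0,"rz":0},
  {"dx":0,"dy":0.17,"dz":0,"rx":0,"ry":0,"rz":0},
  {"dx":0,"dy":0,"dz":0,"rx":0,"ry":0,"rz":0},
  {"dx":0,"dy":0,"dz":0,"rx":0,"ry":0,"rz":0},
  {"dx":0,"dy":0,"dz":0,"rx":0,"ry":0,"rz":0},
  {"dx":0,"dy":0,"dz":-0.2,"rx":0,"ry":0,"rz":0},
  {"dx":0,"dy":0,"dz":-0.2,"rx":0,"ry":0,"rz":0},
  {"dx":0,"dy":0,"dz":0,"rx":0,"ry":0,"rz":0},
])

```text
t: 35.55
tcp_pos: [0.5324, 0.3203, 0.13]
tool_rot: [0.0, 1.0, -0.0, -0.001]
force: [0.3, 0.4, -2.4]
finger_gap: 0.532
gripper_force: 41.3
```

>>> move_arm([
  {"dx":-0.02,"dy":0,"dz":-0.2,"rx":0,"ry":0,"rz":0},
  {"dx":0,"dy":0,"dz":-0.2,"rx":0,"ry":0,"rz":0},
  {"dx":0,"dy":0,"dz":-0.2,"rx":0,"ry":0,"rz":0},
  {"dx":0,"dy":0,"dz":-0.16,"rx":0,"ry":0,"rz":0},
  {"dx":0,"dy":0,"dz":-0.1,"rx":0,"ry":0,"rz":0},
  {"dx":0,"dy":0,"dz":-0.1,"rx":0,"ry":0,"rz":0},
  {"dx":0,"dy":0,"dz":-0.1,"rx":0,"ry":0,"rz":0},
  {"dx":0,"dy":0,"dz":-0.1,"rx":0,"ry":0,"rz":0},
  {"dx":0,"dy":0,"dz":0,"rx":0,"ry":0,"rz":0},
  {"dx":0,"dy":0,"dz":0,"rx":0,"ry":0,"rz":0},
])

```text
t: 36.8
tcp_pos: [0.5325, 0.3206, 0.1019]
tool_rot: [0.0, 1.0, 0.0, 0.0]
force: [-1.3, -0.2, -2.5]
finger_gap: 0.532
gripper_force: 41.3
```

>>> move_arm([
  {"dx":-0.02,"dy":0,"dz":-0.15,"rx":0,"ry":0,"rz":0},
  {"dx":0,"dy":0,"dz":-0.15,"rx":0,"ry":0,"rz":0},
  {"dx":0,"dy":0,"dz":-0.15,"rx":0,"ry":0,"rz":0},
  {"dx":0,"dy":0,"dz":-0.15,"rx":0,"ry":0,"rz":0},
  {"dx":0,"dy":0,"dz":-0.15,"rx":0,"ry":0,"rz":0},
  {"dx":0,"dy":0,"dz":-0.15,"rx":0,"ry":0,"rz":0},
  {"dx":0,"dy":0,"dz":-0.1,"rx":0,"ry":0,"rz":0},
  {"dx":0,"dy":0,"dz":0,"rx":0,"ry":0,"rz":0},
  {"dx":0,"dy":0,"dz":0,"rx":0,"ry":0,"rz":0},
  {"dx":0,"dy":0,"dz":0,"rx":0,"ry":0,"rz":0},
])

```text
t: 38.05
tcp_pos: [0.5321, 0.3207, 0.077]
tool_rot: [0.0, 1.0, 0.0, 0.0]
force: [0.5, -0.4, -1.6]
finger_gap: 0.533
gripper_force: 41.3
```

>>> move_arm([
  {"dx":0,"dy":0,"dz":-0.05,"rx":0,"ry":0,"rz":0},
  {"dx":0,"dy":0,"dz":-0.05,"rx":0,"ry":0,"rz":0},
  {"dx":0,"dy":0,"dz":-0.03,"rx":0,"ry":0,"rz":0},
  {"dx":0,"dy":0,"dz":0,"rx":0,"ry":0,"rz":0},
  {"dx":0,"dy":0,"dz":0,"rx":0,"ry":0,"rz":0},
  {"dx":0,"dy":0,"dz":0,"rx":0,"ry":0,"rz":0},
  {"dx":0,"dy":0,"dz":0,"rx":0,"ry":0,"rz":0},
  {"dx":0,"dy":0,"dz":0,"rx":0,"ry":0,"rz":0},
  {"dx":0,"dy":0,"dz":0,"rx":0,"ry":0,"rz":0},
  {"dx":0,"dy":0,"dz":0,"rx":0,"ry":0,"rz":0},
])

```text
t: 39.3
tcp_pos: [0.5319, 0.3206, 0.0735]
tool_rot: [0.0, 1.0, -0.0, 0.0]
force: [-0.3, -0.3, -1.6]
finger_gap: 0.533
gripper_force: 41.3
```

Almost at the floor, so I'll go the last bit down, then release and rise.

>>> move_arm([
  {"dx":0,"dy":0,"dz":-0.02,"rx":0,"ry":0,"rz":0},
  {"dx":0,"dy":0,"dz":-0.02,"rx":0,"ry":0,"rz":0},
  {"dx":0,"dy":0,"dz":0,"rx":0,"ry":0,"rz":0},
  {"dx":0,"dy":0,"dz":0,"rx":0,"ry":0,"rz":0},
  {"dx":0,"dy":0,"dz":0,"rx":0,"ry":0,"rz":0},
  {"dx":0,"dy":0,"dz":0,"rx":0,"ry":0,"rz":0},
  {"dx":0,"dy":0,"dz":0,"rx":0,"ry":0,"rz":0},
  {"dx":0,"dy":0,"dz":0,"rx":0,"ry":0,"rz":0},
  {"dx":0,"dy":0,"dz":0,"rx":0,"ry":0,"rz":0},
  {"dx":0,"dy":0,"dz":0,"rx":0,"ry":0,"rz":0},
])

```text
t: 40.55
tcp_pos: [0.532, 0.3206, 0.0728]
tool_rot: [0.0, 1.0, 0.0, 0.0]
force: [-2.3, -1.6, 5.2]
finger_gap: 0.531
gripper_force: 41.9
```

>>> move_arm([
  {"dx":0,"dy":0,"dz":0,"rx":0,"ry":0,"rz":0},
  {"dx":0,"dy":0,"dz":0,"rx":0,"ry":0,"rz":0},
  {"dx":0,"dy":0,"dz":0,"rx":0,"ry":0,"rz":0},
  {"dx":0,"dy":0,"dz":0,"rx":0,"ry":0,"rz":0},
  {"dx":0,"dy":0,"dz":0.2,"rx":0,"ry":0,"rz":0},
  {"dx":0,"dy":0,"dz":0.5,"rx":0,"ry":0,"rz":0},
  {"dx":0,"dy":0,"dz":0.8,"rx":0,"ry":0,"rz":0},
  {"dx":0,"dy":0,"dz":0.8,"rx":0,"ry":0,"rz":0},
  {"dx":0,"dy":-0.5,"dz":0.3,"rx":0,"ry":0,"rz":0},
  {"dx":0,"dy":-0.8,"dz":0,"rx":0,"ry":0,"rz":0},
], claw=80)

```text
t: 41.8
tcp_pos: [0.5322, 0.2874, 0.1384]
tool_rot: [-0.0, 1.0, 0.0, 0.001]
force: [-0.1, -0.6, -0.6]
finger_gap: 0.801
gripper_force: 0.0
```

>>> move_arm([
  {"dx":-0.234,"dy":-0.968,"dz":0,"rx":0,"ry":0,"rz":0},
  {"dx":-0.234,"dy":-0.968,"dz":0,"rx":0,"ry":0,"rz":0},
  {"dx":-0.234,"dy":-0.968,"dz":0,"rx":0,"ry":0,"rz":0},
  {"dx":-0.234,"dy":-0.968,"dz":0,"rx":0,"ry":0,"rz":0},
  {"dx":-0.234,"dy":-0.968,"dz":0,"rx":0,"ry":0,"rz":0},
  {"dx":-0.234,"dy":-0.968,"dz":0,"rx":0,"ry":0,"rz":0},
  {"dx":-0.234,"dy":-0.968,"dz":0,"rx":0,"ry":0,"rz":0},
  {"dx":-0.234,"dy":-0.968,"dz":0,"rx":0,"ry":0,"rz":0},
  {"dx":-0.234,"dy":-0.968,"dz":0,"rx":0,"ry":0,"rz":0},
  {"dx":-0.234,"dy":-0.968,"dz":0,"rx":0,"ry":0,"rz":0},
], claw=60)

```text
t: 43.05
tcp_pos: [0.4718, 0.0443, 0.1369]
tool_rot: [0.001, 1.0, -0.0, -0.001]
force: [0.5, 0.8, 0.4]
finger_gap: 0.603
gripper_force: 0.0
```

>>> move_arm([
  {"dx":-0.234,"dy":-0.968,"dz":0,"rx":0,"ry":0,"rz":0},
  {"dx":-0.234,"dy":-0.968,"dz":0,"rx":0,"ry":0,"rz":0},
  {"dx":-0.234,"dy":-0.968,"dz":0,"rx":0,"ry":0,"rz":0},
  {"dx":-0.234,"dy":-0.968,"dz":0,"rx":0,"ry":0,"rz":0},
  {"dx":-0.234,"dy":-0.968,"dz":0,"rx":0,"ry":0,"rz":0},
  {"dx":-0.234,"dy":-0.968,"dz":0,"rx":0,"ry":0,"rz":0},
  {"dx":-0.234,"dy":-0.968,"dz":0,"rx":0,"ry":0,"rz":0},
  {"dx":0,"dy":0,"dz":-0.6,"rx":0,"ry":0,"rz":0},
  {"dx":0,"dy":0,"dz":-0.6,"rx":0,"ry":0,"rz":0},
  {"dx":0,"dy":0,"dz":-0.4,"rx":0,"ry":0,"rz":0},
])

```text
t: 44.3
tcp_pos: [0.4309, -0.1236, 0.0966]
tool_rot: [0.001, 1.0, 0.001, -0.001]
force: [0.4, 0.2, -1.0]
finger_gap: 0.6
gripper_force: 0.0
```

```bash
python3 - <<'E'
from h import *
a=cams.snapshot("side")
p1=cv2.resize(a[120:240,240:380,::-1],None,fx=3,fy=3,interpolation=cv2.INTER_CUBIC)
p2=cv2.resize(a[240:384,110:220,::-1],None,fx=2.5,fy=2.5,interpolation=cv2.INTER_CUBIC)
cv2.imwrite("pics/o7.png",np.hstack([p1,p2[:360]]));print(p1.shape,p2.shape,sensors.sense()["tcp_pos"])
f=lambda p:((w2px("side",p)-[110,240]+.5)*2.5+[420,0]).round()
print("insert rim",f([.532,.3206,.135]))
E
```

```text
(360, 420, 3) (360, 275, 3) [ 0.43055369 -0.12318811  0.09578406]
insert rim [507. 176.]
```

View pics/o7.png

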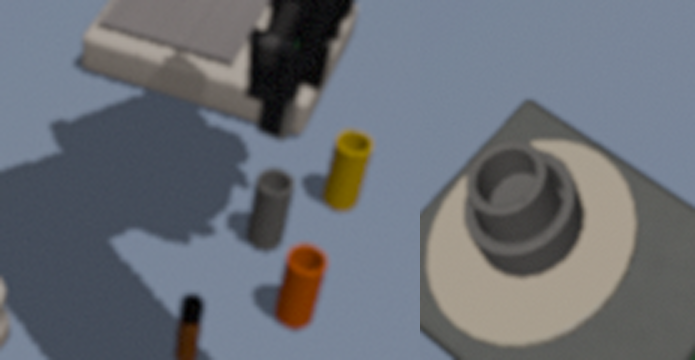

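Right half: the insert is seated upright in the carrier, rim at about (508,181). Left half: the open fingers are above the grey sleeve at (275,180), clear of the yellow and orange ones. I'll descend.

>>> move_arm([
  {"dx":0.08,"dy":-0.04,"dz":-0.5,"rx":0,"ry":0,"rz":0},
  {"dx":0,"dy":0,"dz":-0.6,"rx":0,"ry":0,"rz":0},
  {"dx":0,"dy":0,"dz":-0.6,"rx":0,"ry":0,"rz":0},
  {"dx":0,"dy":0,"dz":-0.6,"rx":0,"ry":0,"rz":0},
  {"dx":0,"dy":0,"dz":-0.6,"rx":0,"ry":0,"rz":0},
  {"dx":0,"dy":0,"dz":-0.4,"rx":0,"ry":0,"rz":0},
  {"dx":0,"dy":0,"dz":-0.3,"rx":0,"ry":0,"rz":0},
  {"dx":0,"dy":0,"dz":-0.08,"rx":0,"ry":0,"rz":0},
  {"dx":0,"dy":0,"dz":0,"rx":0,"ry":0,"rz":0},
  {"dx":0,"dy":0,"dz":0,"rx":0,"ry":0,"rz":0},
])

```text
t: 45.6
tcp_pos: [0.4348, -0.1244, 0.0059]
tool_rot: [0.0, 1.0, -0.0, 0.0]
force: [0.3, 0.3, -0.7]
finger_gap: 0.602
gripper_force: 0.0
```

>>> move_arm([
  {"dx":0,"dy":0,"dz":0,"rx":0,"ry":0,"rz":0},
  {"dx":0,"dy":0,"dz":0,"rx":0,"ry":0,"rz":0},
  {"dx":0,"dy":0,"dz":0,"rx":0,"ry":0,"rz":0},
  {"dx":0,"dy":0,"dz":0,"rx":0,"ry":0,"rz":0},
  {"dx":0,"dy":0,"dz":0,"rx":0,"ry":0,"rz":0},
  {"dx":0,"dy":0,"dz":0,"rx":0,"ry":0,"rz":0},
  {"dx":0,"dy":0,"dz":0,"rx":0,"ry":0,"rz":0},
  {"dx":0,"dy":0,"dz":0,"rx":0,"ry":0,"rz":0},
  {"dx":0,"dy":0,"dz":0,"rx":0,"ry":0,"rz":0},
  {"dx":0,"dy":0,"dz":0,"rx":0,"ry":0,"rz":0},
], claw=0, newtons=20)

```text
t: 46.85
tcp_pos: [0.4347, -0.1244, 0.0059]
tool_rot: [0.0, 1.0, -0.0, 0.0]
force: [0.6, 0.9, 5.0]
finger_gap: 0.315
gripper_force: 19.8
```

>>> move_arm([
  {"dx":0,"dy":0,"dz":0,"rx":0,"ry":0,"rz":0},
  {"dx":0,"dy":0,"dz":0,"rx":0,"ry":0,"rz":0},
  {"dx":0,"dy":0,"dz":0,"rx":0,"ry":0,"rz":-0.2},
  {"dx":0,"dy":0,"dz":0,"rx":0,"ry":0,"rz":-0.35},
  {"dx":0,"dy":0,"dz":0,"rx":0,"ry":0,"rz":-0.35},
  {"dx":0,"dy":0,"dz":0,"rx":0,"ry":0,"rz":-0.35},
  {"dx":0,"dy":0,"dz":0,"rx":0,"ry":0,"rz":-0.35},
  {"dx":0,"dy":0,"dz":0,"rx":0,"ry":0,"rz":-0.35},
  {"dx":0,"dy":0,"dz":0,"rx":0,"ry":0,"rz":-0.35},
  {"dx":0,"dy":0,"dz":0,"rx":0,"ry":0,"rz":-0.35},
], claw=60)

```text
t: 48.1
tcp_pos: [0.4344, -0.1242, 0.0053]
tool_rot: [0.642, 0.767, -0.0, -0.0]
force: [-0.3, -0.2, 0.1]
finger_gap: 0.604
gripper_force: 0.0
```

>>> move_arm([
  {"dx":0,"dy":0,"dz":0,"rx":0,"ry":0,"rz":-0.35},
  {"dx":0,"dy":0,"dz":0,"rx":0,"ry":0,"rz":0},
  {"dx":0,"dy":0,"dz":0,"rx":0,"ry":0,"rz":0},
  {"dx":0,"dy":0,"dz":0,"rx":0,"ry":0,"rz":0},
  {"dx":0,"dy":0,"dz":0,"rx":0,"ry":0,"rz":0},
  {"dx":0,"dy":0,"dz":0,"rx":0,"ry":0,"rz":0},
  {"dx":0,"dy":0,"dz":0,"rx":0,"ry":0,"rz":0},
  {"dx":0,"dy":0,"dz":0,"rx":0,"ry":0,"rz":0},
  {"dx":0,"dy":0,"dz":0,"rx":0,"ry":0,"rz":0},
  {"dx":0,"dy":0,"dz":0,"rx":0,"ry":0,"rz":0},
])

```text
t: 49.35
tcp_pos: [0.4345, -0.1243, 0.0056]
tool_rot: [0.707, 0.707, 0.0, 0.0]
force: [-0.5, 0.6, -0.3]
finger_gap: 0.6
gripper_force: 0.0
```

>>> move_arm([
  {"dx":0,"dy":0,"dz":0,"rx":0,"ry":0,"rz":0},
  {"dx":0,"dy":0,"dz":0,"rx":0,"ry":0,"rz":0},
  {"dx":0,"dy":0,"dz":0,"rx":0,"ry":0,"rz":0},
  {"dx":0,"dy":0,"dz":0,"rx":0,"ry":0,"rz":0},
  {"dx":0,"dy":0,"dz":0,"rx":0,"ry":0,"rz":0},
  {"dx":0,"dy":0,"dz":0,"rx":0,"ry":0,"rz":0},
  {"dx":0,"dy":0,"dz":0.05,"rx":0,"ry":0,"rz":0},
  {"dx":0,"dy":0,"dz":0.1,"rx":0,"ry":0,"rz":0},
  {"dx":0,"dy":0,"dz":0.1,"rx":0,"ry":0,"rz":0},
  {"dx":0,"dy":0,"dz":0.15,"rx":0,"ry":0,"rz":0},
], claw=0, newtons=30)

```text
t: 50.6
tcp_pos: [0.4344, -0.1243, 0.0157]
tool_rot: [0.707, 0.707, -0.0, -0.0]
force: [-0.4, -0.2, -1.1]
finger_gap: 0.316
gripper_force: 29.6
```

>>> move_arm([
  {"dx":0,"dy":0,"dz":0.6,"rx":0,"ry":0,"rz":0},
  {"dx":0,"dy":0,"dz":0.97,"rx":0,"ry":0,"rz":0},
  {"dx":0,"dy":0,"dz":0.97,"rx":0,"ry":0,"rz":0},
  {"dx":0,"dy":0,"dz":0.97,"rx":0,"ry":0,"rz":0},
  {"dx":0,"dy":0,"dz":0.97,"rx":0,"ry":0,"rz":0},
  {"dx":0,"dy":0,"dz":0.97,"rx":0,"ry":0,"rz":0},
  {"dx":0,"dy":0,"dz":0.97,"rx":0,"ry":0,"rz":0},
  {"dx":0.2,"dy":0.9,"dz":0,"rx":0,"ry":0,"rz":0},
  {"dx":0.2,"dy":0.9,"dz":0,"rx":0,"ry":0,"rz":0},
  {"dx":0.2,"dy":0.9,"dz":0,"rx":0,"ry":0,"rz":0},
])

```text
t: 51.85
tcp_pos: [0.4492, -0.056, 0.1763]
tool_rot: [0.707, 0.707, 0.0, 0.0]
force: [-0.2, 0.2, -1.4]
finger_gap: 0.315
gripper_force: 29.7
```

>>> move_arm([
  {"dx":0.22,"dy":1,"dz":0,"rx":0,"ry":0,"rz":0},
  {"dx":0.22,"dy":1,"dz":0,"rx":0,"ry":0,"rz":0},
  {"dx":0.22,"dy":1,"dz":0,"rx":0,"ry":0,"rz":0},
  {"dx":0.22,"dy":1,"dz":0,"rx":0,"ry":0,"rz":0},
  {"dx":0.22,"dy":1,"dz":0,"rx":0,"ry":0,"rz":0},
  {"dx":0.22,"dy":1,"dz":0,"rx":0,"ry":0,"rz":0},
  {"dx":0.22,"dy":1,"dz":0,"rx":0,"ry":0,"rz":0},
  {"dx":0.22,"dy":1,"dz":0,"rx":0,"ry":0,"rz":0},
  {"dx":0.22,"dy":1,"dz":0,"rx":0,"ry":0,"rz":0},
  {"dx":0.22,"dy":1,"dz":0,"rx":0,"ry":0,"rz":0},
])

```text
t: 53.1
tcp_pos: [0.5041, 0.194, 0.1761]
tool_rot: [0.707, 0.707, -0.0, -0.0]
force: [1.1, -0.2, -0.6]
finger_gap: 0.312
gripper_force: 29.7
```

>>> move_arm([
  {"dx":0.22,"dy":1,"dz":0,"rx":0,"ry":0,"rz":0},
  {"dx":0.22,"dy":1,"dz":0,"rx":0,"ry":0,"rz":0},
  {"dx":0.22,"dy":1,"dz":0,"rx":0,"ry":0,"rz":0},
  {"dx":0.22,"dy":0.8,"dz":0,"rx":0,"ry":0,"rz":0},
  {"dx":0.22,"dy":0.6,"dz":0,"rx":0,"ry":0,"rz":0},
  {"dx":0,"dy":0.6,"dz":0,"rx":0,"ry":0,"rz":0},
  {"dx":0,"dy":0.1,"dz":0,"rx":0,"ry":0,"rz":0},
  {"dx":0,"dy":0,"dz":0,"rx":0,"ry":0,"rz":0},
  {"dx":0,"dy":0,"dz":0,"rx":0,"ry":0,"rz":0},
  {"dx":0,"dy":0,"dz":0,"rx":0,"ry":0,"rz":0},
])

```text
t: 54.35
tcp_pos: [0.532, 0.3202, 0.1761]
tool_rot: [0.707, 0.707, -0.0, 0.0]
force: [-0.5, 0.9, -0.3]
finger_gap: 0.314
gripper_force: 29.7
```

>>> move_arm([
  {"dx":0,"dy":0.01,"dz":-0.3,"rx":0,"ry":0,"rz":0},
  {"dx":0,"dy":0,"dz":-0.4,"rx":0,"ry":0,"rz":0},
  {"dx":0,"dy":0,"dz":-0.3,"rx":0,"ry":0,"rz":0},
  {"dx":0,"dy":0,"dz":-0.2,"rx":0,"ry":0,"rz":0},
  {"dx":0,"dy":0,"dz":-0.1,"rx":0,"ry":0,"rz":0},
  {"dx":0,"dy":0,"dz":-0.1,"rx":0,"ry":0,"rz":0},
  {"dx":0,"dy":0,"dz":-0.1,"rx":0,"ry":0,"rz":0},
  {"dx":0,"dy":0,"dz":-0.1,"rx":0,"ry":0,"rz":0},
  {"dx":0,"dy":0,"dz":0,"rx":0,"ry":0,"rz":0},
  {"dx":0,"dy":0,"dz":0,"rx":0,"ry":0,"rz":0},
])

```text
t: 55.6
tcp_pos: [0.5321, 0.321, 0.1362]
tool_rot: [0.707, 0.707, 0.0, 0.0]
force: [1.3, 0.1, -0.9]
finger_gap: 0.312
gripper_force: 29.7
```

>>> move_arm([
  {"dx":0,"dy":0,"dz":-0.15,"rx":0,"ry":0,"rz":0},
  {"dx":0,"dy":0,"dz":-0.15,"rx":0,"ry":0,"rz":0},
  {"dx":0,"dy":0,"dz":-0.15,"rx":0,"ry":0,"rz":0},
  {"dx":0,"dy":0,"dz":-0.15,"rx":0,"ry":0,"rz":0},
  {"dx":0,"dy":0,"dz":-0.15,"rx":0,"ry":0,"rz":0},
  {"dx":0,"dy":0,"dz":-0.15,"rx":0,"ry":0,"rz":0},
  {"dx":0,"dy":0,"dz":-0.1,"rx":0,"ry":0,"rz":0},
  {"dx":0,"dy":0,"dz":0,"rx":0,"ry":0,"rz":0},
  {"dx":0,"dy":0,"dz":0,"rx":0,"ry":0,"rz":0},
  {"dx":0,"dy":0,"dz":0,"rx":0,"ry":0,"rz":0},
])

```text
t: 56.85
tcp_pos: [0.5321, 0.321, 0.1112]
tool_rot: [0.707, 0.707, 0.0, 0.0]
force: [0.2, -0.8, -0.4]
finger_gap: 0.312
gripper_force: 29.7
```

>>> move_arm([
  {"dx":0,"dy":0,"dz":-0.05,"rx":0,"ry":0,"rz":0},
  {"dx":0,"dy":0,"dz":-0.05,"rx":0,"ry":0,"rz":0},
  {"dx":0,"dy":0,"dz":-0.04,"rx":0,"ry":0,"rz":0},
  {"dx":0,"dy":0,"dz":-0.03,"rx":0,"ry":0,"rz":0},
  {"dx":0,"dy":0,"dz":-0.02,"rx":0,"ry":0,"rz":0},
  {"dx":0,"dy":0,"dz":0,"rx":0,"ry":0,"rz":0},
  {"dx":0,"dy":0,"dz":0,"rx":0,"ry":0,"rz":0},
  {"dx":0,"dy":0,"dz":0,"rx":0,"ry":0,"rz":0},
  {"dx":0,"dy":0,"dz":0,"rx":0,"ry":0,"rz":0},
  {"dx":0,"dy":0,"dz":0,"rx":0,"ry":0,"rz":0},
])

```text
t: 58.1
tcp_pos: [0.5321, 0.321, 0.1066]
tool_rot: [0.707, 0.707, 0.0, 0.0]
force: [-1.8, -0.1, 4.1]
finger_gap: 0.316
gripper_force: 30.2
```

>>> move_arm([
  {"dx":0,"dy":0,"dz":0,"rx":0,"ry":0,"rz":0},
  {"dx":0,"dy":0,"dz":0,"rx":0,"ry":0,"rz":0},
  {"dx":0,"dy":0,"dz":0,"rx":0,"ry":0,"rz":0},
  {"dx":0,"dy":0,"dz":0,"rx":0,"ry":0,"rz":0},
  {"dx":0,"dy":0,"dz":0.2,"rx":0,"ry":0,"rz":0},
  {"dx":0,"dy":0,"dz":0.6,"rx":0,"ry":0,"rz":0},
  {"dx":0,"dy":0,"dz":0.8,"rx":0,"ry":0,"rz":0},
  {"dx":0,"dy":0,"dz":0.8,"rx":0,"ry":0,"rz":0},
  {"dx":0,"dy":0,"dz":0,"rx":0,"ry":0,"rz":0},
  {"dx":0,"dy":0,"dz":0,"rx":0,"ry":0,"rz":0},
], claw=60)

```text
t: 59.35
tcp_pos: [0.5317, 0.3209, 0.1663]
tool_rot: [0.707, 0.707, -0.0, -0.0]
force: [0.3, -0.0, -0.5]
finger_gap: 0.599
gripper_force: 0.0
```

>>> move_arm([
  {"dx":-0.3,"dy":-0.98,"dz":0,"rx":0,"ry":0,"rz":0},
  {"dx":-0.3,"dy":-0.98,"dz":0,"rx":0,"ry":0,"rz":0},
  {"dx":-0.3,"dy":-0.98,"dz":0,"rx":0,"ry":0,"rz":0},
  {"dx":-0.3,"dy":-0.98,"dz":0,"rx":0,"ry":0,"rz":0},
  {"dx":-0.3,"dy":-0.98,"dz":0,"rx":0,"ry":0,"rz":0},
  {"dx":-0.3,"dy":-0.98,"dz":0,"rx":0,"ry":0,"rz":0},
  {"dx":-0.3,"dy":-0.98,"dz":0,"rx":0,"ry":0,"rz":0},
  {"dx":-0.3,"dy":-0.98,"dz":0,"rx":0,"ry":0,"rz":0},
  {"dx":-0.3,"dy":-0.98,"dz":0,"rx":0,"ry":0,"rz":0},
  {"dx":-0.3,"dy":-0.98,"dz":0,"rx":0,"ry":0,"rz":0},
])

```text
t: 60.6
tcp_pos: [0.456, 0.0752, 0.1656]
tool_rot: [0.707, 0.707, -0.001, -0.001]
force: [0.5, -0.2, -0.6]
finger_gap: 0.601
gripper_force: 0.0
```

>>> move_arm([
  {"dx":-0.3,"dy":-0.98,"dz":0,"rx":0,"ry":0,"rz":0},
  {"dx":-0.3,"dy":-0.98,"dz":0,"rx":0,"ry":0,"rz":0},
  {"dx":-0.3,"dy":-0.98,"dz":0,"rx":0,"ry":0,"rz":0},
  {"dx":0,"dy":0,"dz":-0.5,"rx":0,"ry":0,"rz":0},
  {"dx":0,"dy":0,"dz":-0.8,"rx":0,"ry":0,"rz":0},
  {"dx":0,"dy":0,"dz":-0.8,"rx":0,"ry":0,"rz":0},
  {"dx":0,"dy":0,"dz":-0.8,"rx":0,"ry":0,"rz":0},
  {"dx":0,"dy":0,"dz":-0.5,"rx":0,"ry":0,"rz":0},
  {"dx":0,"dy":0,"dz":0,"rx":0,"ry":0,"rz":0},
  {"dx":0,"dy":0,"dz":0,"rx":0,"ry":0,"rz":0},
])

```text
t: 61.85
tcp_pos: [0.4348, 0.0026, 0.0815]
tool_rot: [0.707, 0.707, 0.0, 0.0]
force: [0.9, 0.0, -0.1]
finger_gap: 0.598
gripper_force: 0.0
```

```bash
python3 - <<'E'
from h import *
a=cams.snapshot("side")
p1=cv2.resize(a[140:260,230:340,::-1],None,fx=3,fy=3,interpolation=cv2.INTER_CUBIC)
p2=cv2.resize(a[230:374,110:220,::-1],None,fx=2.5,fy=2.5,interpolation=cv2.INTER_CUBIC)
cv2.imwrite("pics/o8.png",np.hstack([p1,p2[:360]]))
f=lambda p:((w2px("side",p)-[110,230]+.5)*2.5+[330,0]).round()
print("sleeve rim",f([.532,.321,.165]),((w2px("side",[.4342,.0005,.062])-[230,140]+.5)*3).round())
E
```

```text
sleeve rim [404. 178.] [222. 239.]
```

View pics/o8.png

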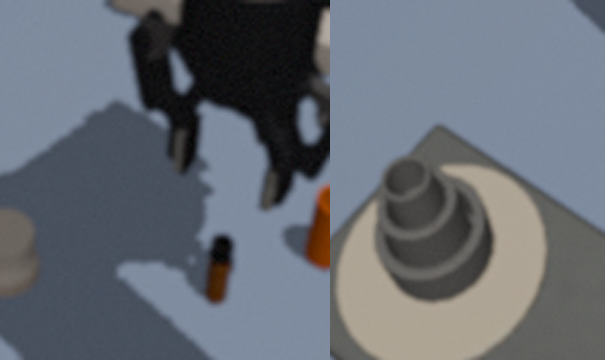

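Right half: the sleeve is seated upright in the stack, its rim at (408,178) against the predicted (404,178). Left half: the open fingers straddle the vial cap at (223,243). I'll descend and grip.

>>> move_arm([
  {"dx":0,"dy":-0.08,"dz":-0.5,"rx":0,"ry":0,"rz":0},
  {"dx":0,"dy":0,"dz":-0.6,"rx":0,"ry":0,"rz":0},
  {"dx":0,"dy":0,"dz":-0.6,"rx":0,"ry":0,"rz":0},
  {"dx":0,"dy":0,"dz":-0.6,"rx":0,"ry":0,"rz":0},
  {"dx":0,"dy":0,"dz":-0.4,"rx":0,"ry":0,"rz":0},
  {"dx":0,"dy":0,"dz":-0.26,"rx":0,"ry":0,"rz":0},
  {"dx":0,"dy":0,"dz":-0.1,"rx":0,"ry":0,"rz":0},
  {"dx":0,"dy":0,"dz":0,"rx":0,"ry":0,"rz":0},
  {"dx":0,"dy":0,"dz":0,"rx":0,"ry":0,"rz":0},
  {"dx":0,"dy":0,"dz":0,"rx":0,"ry":0,"rz":0},
])

```text
t: 63.15
tcp_pos: [0.4347, 0.0004, 0.0051]
tool_rot: [0.707, 0.707, 0.0, 0.0]
force: [0.3, 1.0, 0.1]
finger_gap: 0.599
gripper_force: 0.0
```

>>> move_arm([
  {"dx":0,"dy":0,"dz":0,"rx":0,"ry":0,"rz":0},
  {"dx":0,"dy":0,"dz":0,"rx":0,"ry":0,"rz":0},
  {"dx":0,"dy":0,"dz":0,"rx":0,"ry":0,"rz":0},
  {"dx":0,"dy":0,"dz":0,"rx":0,"ry":0,"rz":0},
  {"dx":0,"dy":0,"dz":0,"rx":0,"ry":0,"rz":0},
  {"dx":0,"dy":0,"dz":0,"rx":0,"ry":0,"rz":0},
  {"dx":0,"dy":0,"dz":0,"rx":0,"ry":0,"rz":0},
  {"dx":0,"dy":0,"dz":0,"rx":0,"ry":0,"rz":0},
  {"dx":0,"dy":0,"dz":0,"rx":0,"ry":0,"rz":0},
  {"dx":0,"dy":0,"dz":0,"rx":0,"ry":0,"rz":0},
], claw=0, newtons=20)

```text
t: 64.4
tcp_pos: [0.4345, 0.0005, 0.0049]
tool_rot: [0.707, 0.707, 0.0, 0.0]
force: [0.4, 0.4, 4.0]
finger_gap: 0.178
gripper_force: 22.5
```

>>> move_arm([
  {"dx":0,"dy":0,"dz":0,"rx":0,"ry":0,"rz":0},
  {"dx":0,"dy":0,"dz":0,"rx":0,"ry":0,"rz":0},
  {"dx":0,"dy":0,"dz":0,"rx":0,"ry":0,"rz":0.2},
  {"dx":0,"dy":0,"dz":0,"rx":0,"ry":0,"rz":0.35},
  {"dx":0,"dy":0,"dz":0,"rx":0,"ry":0,"rz":0.35},
  {"dx":0,"dy":0,"dz":0,"rx":0,"ry":0,"rz":0.35},
  {"dx":0,"dy":0,"dz":0,"rx":0,"ry":0,"rz":0.35},
  {"dx":0,"dy":0,"dz":0,"rx":0,"ry":0,"rz":0.35},
  {"dx":0,"dy":0,"dz":0,"rx":0,"ry":0,"rz":0.35},
  {"dx":0,"dy":0,"dz":0,"rx":0,"ry":0,"rz":0.35},
], claw=50)

```text
t: 65.65
tcp_pos: [0.4344, 0.0005, 0.0046]
tool_rot: [0.089, 0.996, 0.0, -0.0]
force: [0.4, 0.2, 0.9]
finger_gap: 0.503
gripper_force: 0.0
```

>>> move_arm([
  {"dx":0,"dy":0,"dz":0,"rx":0,"ry":0,"rz":0.35},
  {"dx":0,"dy":0,"dz":0,"rx":0,"ry":0,"rz":0},
  {"dx":0,"dy":0,"dz":0,"rx":0,"ry":0,"rz":0},
  {"dx":0,"dy":0,"dz":0,"rx":0,"ry":0,"rz":0},
  {"dx":0,"dy":0,"dz":0,"rx":0,"ry":0,"rz":0},
  {"dx":0,"dy":0,"dz":0,"rx":0,"ry":0,"rz":0},
  {"dx":0,"dy":0,"dz":0,"rx":0,"ry":0,"rz":0},
  {"dx":0,"dy":0,"dz":0,"rx":0,"ry":0,"rz":0},
  {"dx":0,"dy":0,"dz":0,"rx":0,"ry":0,"rz":0},
  {"dx":0,"dy":0,"dz":0,"rx":0,"ry":0,"rz":0},
])

```text
t: 66.9
tcp_pos: [0.4345, 0.0004, 0.0048]
tool_rot: [0.0, 1.0, -0.0, -0.0]
force: [0.2, -0.0, 0.7]
finger_gap: 0.504
gripper_force: 0.0
```

>>> move_arm([
  {"dx":0,"dy":0,"dz":0,"rx":0,"ry":0,"rz":0},
  {"dx":0,"dy":0,"dz":0,"rx":0,"ry":0,"rz":0},
  {"dx":0,"dy":0,"dz":0,"rx":0,"ry":0,"rz":0},
  {"dx":0,"dy":0,"dz":0,"rx":0,"ry":0,"rz":0},
  {"dx":0,"dy":0,"dz":0,"rx":0,"ry":0,"rz":0},
  {"dx":0,"dy":0,"dz":0,"rx":0,"ry":0,"rz":0},
  {"dx":0,"dy":0,"dz":0.1,"rx":0,"ry":0,"rz":0},
  {"dx":0,"dy":0,"dz":0.2,"rx":0,"ry":0,"rz":0},
  {"dx":0,"dy":0,"dz":0.5,"rx":0,"ry":0,"rz":0},
  {"dx":0,"dy":0,"dz":0.8,"rx":0,"ry":0,"rz":0},
], claw=0, newtons=25)

```text
t: 68.15
tcp_pos: [0.4341, 0.0005, 0.0455]
tool_rot: [0.0, 1.0, 0.0, -0.0]
force: [-0.7, 0.0, -0.6]
finger_gap: 0.177
gripper_force: 25.4
```

>>> move_arm([
  {"dx":0,"dy":0,"dz":0.9,"rx":0,"ry":0,"rz":0},
  {"dx":0,"dy":0,"dz":0.9,"rx":0,"ry":0,"rz":0},
  {"dx":0,"dy":0,"dz":0.9,"rx":0,"ry":0,"rz":0},
  {"dx":0,"dy":0,"dz":0.9,"rx":0,"ry":0,"rz":0},
  {"dx":0,"dy":0,"dz":0.9,"rx":0,"ry":0,"rz":0},
  {"dx":0,"dy":0,"dz":0.9,"rx":0,"ry":0,"rz":0},
  {"dx":0,"dy":0,"dz":0.9,"rx":0,"ry":0,"rz":0},
  {"dx":0.3,"dy":0.9,"dz":0,"rx":0,"ry":0,"rz":0},
  {"dx":0.3,"dy":0.9,"dz":0,"rx":0,"ry":0,"rz":0},
  {"dx":0.3,"dy":0.9,"dz":0,"rx":0,"ry":0,"rz":0},
])

```text
t: 69.4
tcp_pos: [0.4567, 0.0686, 0.2032]
tool_rot: [0.0, 1.0, -0.0, 0.0]
force: [0.6, -0.6, -1.0]
finger_gap: 0.172
gripper_force: 25.4
```

>>> move_arm([
  {"dx":0.3,"dy":1,"dz":0,"rx":0,"ry":0,"rz":0},
  {"dx":0.3,"dy":1,"dz":0,"rx":0,"ry":0,"rz":0},
  {"dx":0.3,"dy":1,"dz":0,"rx":0,"ry":0,"rz":0},
  {"dx":0.3,"dy":1,"dz":0,"rx":0,"ry":0,"rz":0},
  {"dx":0.3,"dy":1,"dz":0,"rx":0,"ry":0,"rz":0},
  {"dx":0.3,"dy":1,"dz":0,"rx":0,"ry":0,"rz":0},
  {"dx":0.3,"dy":1,"dz":0,"rx":0,"ry":0,"rz":0},
  {"dx":0.3,"dy":1,"dz":0,"rx":0,"ry":0,"rz":0},
  {"dx":0.3,"dy":1,"dz":0,"rx":0,"ry":0,"rz":0},
  {"dx":0.3,"dy":0.6,"dz":0,"rx":0,"ry":0,"rz":0},
])

```text
t: 70.65
tcp_pos: [0.5317, 0.3089, 0.203]
tool_rot: [-0.0, 1.0, 0.0, 0.0]
force: [-0.3, -0.6, -0.1]
finger_gap: 0.176
gripper_force: 25.4
```

>>> move_arm([
  {"dx":0,"dy":0.4,"dz":0,"rx":0,"ry":0,"rz":0},
  {"dx":0,"dy":0.12,"dz":0,"rx":0,"ry":0,"rz":0},
  {"dx":0,"dy":0,"dz":-0.2,"rx":0,"ry":0,"rz":0},
  {"dx":0,"dy":0,"dz":-0.4,"rx":0,"ry":0,"rz":0},
  {"dx":0,"dy":0,"dz":-0.3,"rx":0,"ry":0,"rz":0},
  {"dx":0,"dy":0,"dz":-0.1,"rx":0,"ry":0,"rz":0},
  {"dx":0,"dy":0,"dz":0,"rx":0,"ry":0,"rz":0},
  {"dx":0,"dy":0,"dz":0,"rx":0,"ry":0,"rz":0},
  {"dx":0,"dy":0,"dz":0,"rx":0,"ry":0,"rz":0},
  {"dx":0,"dy":0,"dz":0,"rx":0,"ry":0,"rz":0},
])

```text
t: 71.9
tcp_pos: [0.5321, 0.321, 0.1775]
tool_rot: [0.0, 1.0, 0.0, 0.0]
force: [0.2, -0.1, 0.1]
finger_gap: 0.176
gripper_force: 25.4
```

```bash
python3 - <<'E'
from h import *
a=cams.snapshot("side")
crop(a,"pics/o9.png",110,240,210,340,5)
f=lambda p:((w2px("side",p)-[110,240]+.5)*5).round()
print(f([.532,.321,.165]),f([.532,.321,.173]))
E
```

```text
[149. 305.] [142. 292.]
```

View pics/o9.png

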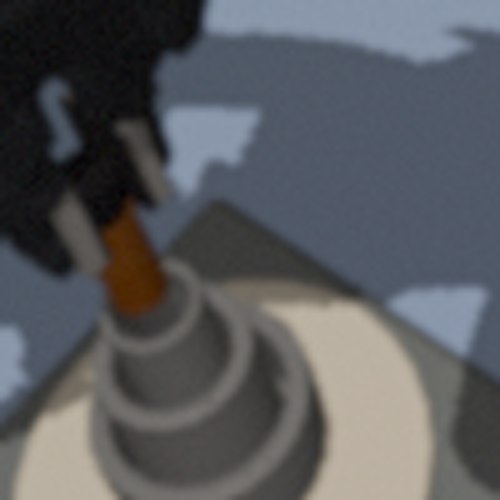

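The vial hangs just above the sleeve. Its foot is at about (140,290), against a rim centre of (155,305), so the sleeve sits about 1.5 mm towards -x,-y. I'll correct for that and lower.

>>> move_arm([
  {"dx":-0.05,"dy":-0.03,"dz":0,"rx":0,"ry":0,"rz":0},
  {"dx":0,"dy":0,"dz":-0.1,"rx":0,"ry":0,"rz":0},
  {"dx":0,"dy":0,"dz":-0.1,"rx":0,"ry":0,"rz":0},
  {"dx":0,"dy":0,"dz":-0.1,"rx":0,"ry":0,"rz":0},
  {"dx":0,"dy":0,"dz":-0.1,"rx":0,"ry":0,"rz":0},
  {"dx":0,"dy":0,"dz":-0.05,"rx":0,"ry":0,"rz":0},
  {"dx":0,"dy":0,"dz":-0.05,"rx":0,"ry":0,"rz":0},
  {"dx":0,"dy":0,"dz":0,"rx":0,"ry":0,"rz":0},
  {"dx":0,"dy":0,"dz":0,"rx":0,"ry":0,"rz":0},
  {"dx":0,"dy":0,"dz":0,"rx":0,"ry":0,"rz":0},
])

```text
t: 73.2
tcp_pos: [0.5308, 0.3202, 0.1649]
tool_rot: [0.0, 1.0, 0.0, 0.0]
force: [-1.2, 1.0, 0.1]
finger_gap: 0.177
gripper_force: 25.4
```

>>> move_arm([
  {"dx":0,"dy":0,"dz":-0.1,"rx":0,"ry":0,"rz":0},
  {"dx":0,"dy":0,"dz":-0.15,"rx":0,"ry":0,"rz":0},
  {"dx":0,"dy":0,"dz":-0.15,"rx":0,"ry":0,"rz":0},
  {"dx":0,"dy":0,"dz":-0.15,"rx":0,"ry":0,"rz":0},
  {"dx":0,"dy":0,"dz":-0.15,"rx":0,"ry":0,"rz":0},
  {"dx":0,"dy":0,"dz":-0.1,"rx":0,"ry":0,"rz":0},
  {"dx":0,"dy":0,"dz":0,"rx":0,"ry":0,"rz":0},
  {"dx":0,"dy":0,"dz":0,"rx":0,"ry":0,"rz":0},
  {"dx":0,"dy":0,"dz":0,"rx":0,"ry":0,"rz":0},
  {"dx":0,"dy":0,"dz":0,"rx":0,"ry":0,"rz":0},
])

```text
t: 74.45
tcp_pos: [0.5308, 0.3202, 0.145]
tool_rot: [0.0, 1.0, 0.0, 0.0]
force: [-0.5, 0.8, -0.3]
finger_gap: 0.172
gripper_force: 25.4
```

>>> move_arm([
  {"dx":0,"dy":0,"dz":-0.08,"rx":0,"ry":0,"rz":0},
  {"dx":0,"dy":0,"dz":-0.08,"rx":0,"ry":0,"rz":0},
  {"dx":0,"dy":0,"dz":-0.05,"rx":0,"ry":0,"rz":0},
  {"dx":0,"dy":0,"dz":-0.03,"rx":0,"ry":0,"rz":0},
  {"dx":0,"dy":0,"dz":-0.03,"rx":0,"ry":0,"rz":0},
  {"dx":0,"dy":0,"dz":0,"rx":0,"ry":0,"rz":0},
  {"dx":0,"dy":0,"dz":0,"rx":0,"ry":0,"rz":0},
  {"dx":0,"dy":0,"dz":0,"rx":0,"ry":0,"rz":0},
  {"dx":0,"dy":0,"dz":0,"rx":0,"ry":0,"rz":0},
  {"dx":0,"dy":0,"dz":0,"rx":0,"ry":0,"rz":0},
])

```text
t: 75.7
tcp_pos: [0.5308, 0.3202, 0.1382]
tool_rot: [0.0, 1.0, 0.0, 0.0]
force: [-0.3, -0.0, 2.3]
finger_gap: 0.175
gripper_force: 25.5
```

Floor contact came at the expected height. I'll release and rise.

>>> move_arm([
  {"dx":0,"dy":0,"dz":0,"rx":0,"ry":0,"rz":0},
  {"dx":0,"dy":0,"dz":0,"rx":0,"ry":0,"rz":0},
  {"dx":0,"dy":0,"dz":0,"rx":0,"ry":0,"rz":0},
  {"dx":0,"dy":0,"dz":0,"rx":0,"ry":0,"rz":0},
  {"dx":0,"dy":0,"dz":0.2,"rx":0,"ry":0,"rz":0},
  {"dx":0,"dy":0,"dz":0.5,"rx":0,"ry":0,"rz":0},
  {"dx":0,"dy":0,"dz":0.8,"rx":0,"ry":0,"rz":0},
  {"dx":0,"dy":0,"dz":0.8,"rx":0,"ry":0,"rz":0},
  {"dx":0,"dy":0,"dz":0.8,"rx":0,"ry":0,"rz":0},
  {"dx":0,"dy":0,"dz":0,"rx":0,"ry":0,"rz":0},
], claw=50)

```text
t: 76.95
tcp_pos: [0.5323, 0.3208, 0.2183]
tool_rot: [0.0, 1.0, 0.001, 0.003]
force: [0.8, 0.3, 0.5]
finger_gap: 0.503
gripper_force: 0.0
```

```bash
python3 - <<'E'
from h import *
a=cams.snapshot("side")
cv2.imwrite("pics/o10.png",cv2.resize(a[:,:,::-1],(800,600)))
E
```

```text
(no output)
```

View pics/o10.png

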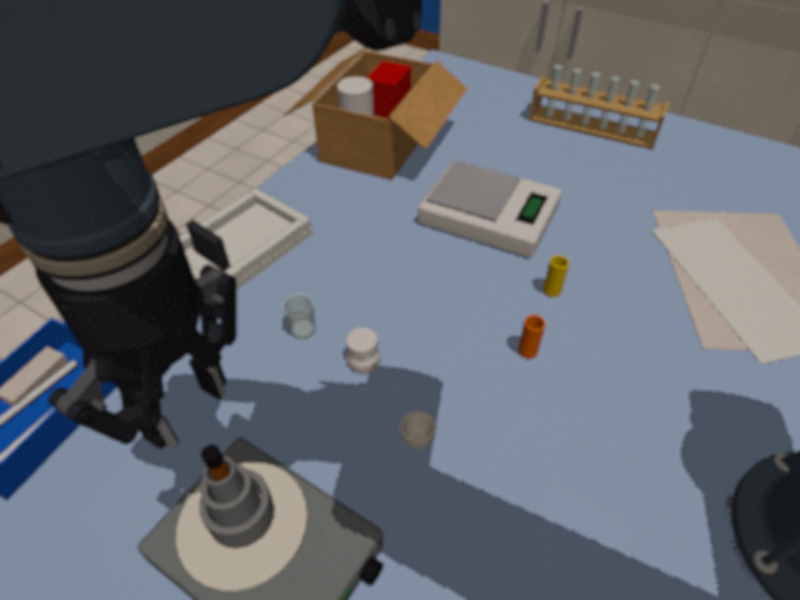

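The whole stack stands on the plate at about (235,500), with the vial upright in the sleeve. The gripper is clear, and the beaker (300,315), jar (362,350) and crucible (418,430) are where they were. I'll hand in.

```bash
python3 -c "
from station import order
print(order.sign_off())"
```

```text
the job is handed in; nothing more can be done
None
```

The carrier, insert, sleeve and vial are stacked upright and released on the hotplate, with the beaker, jar and crucible undisturbed; the job was handed in at about 77 s and sign-off gave no verdict.

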